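# Unload the toggle mould

### The job

Unload the bag-toggle mould: free its bayonet cover by pressing it down and giving it a quarter turn, lay it flat on the felt mat, raise the knockout with the red lift handle until the moulded toggles stand up out of their nests, and lay every toggle flat on the floor of the blue tray. Then push the knockout fully home and lock the cover back on the mould, leaving the other things on the bench where they are.

Things in the scene. Friction and masses are not known exactly. Their poses are not given: they have to be found in the camera images.
- mould: steel bench mould, fixed. Origin: on the bench under the centre of its round block; z up; -x points along the red lift handle (roughly to the robot). Base plate 190 x 190 mm. Block 164 mm across, top face at z = 76 mm, with four nests in a cross along +x, +y, -x, -y, each 62 (radial) x 24 mm, 22 mm deep, middle 46 mm from the centre. A cover locked on it sits with its origin at z = 54 mm
- lug (a point): middle of the underside of the mould's +y brass lug, z = 62 mm; a like lug is at -y. Each juts out from the block to 91 mm from the centre and is 46 mm wide along x. Under it, the end where a claw comes in (turning clockwise from above) has a 3 mm nib and the other end a stop
- spring_button (a joint): height of the brass spring button (21 mm wide) in the middle of the block, m: 0.004 highest, as when nothing presses it (9 mm over the face), 0 under the locked cover, -0.005 when the cover is pressed down onto the block. It pushes the cover up with 8 N at its highest, 12 N at 0, 17 N at -0.005
- cover: round aluminium bayonet cover, 200 mm wide, 0.6 kg, 62 mm high with its grip. Origin: centre of the lower edge of its 27 mm deep skirt (inner width 192 mm); z up; x along the black grip bar; a half turn gives the same cover. Locked: its x is parallel to the mould's x (bar in line with the lift handle). Freed, it rests on the spring button, origin at z = 58 mm, or lifts off
- cover_grip (a point): middle of the cover's grip bar (84 mm along the cover's x, 22 mm wide, 30 mm high), 47 mm above the cover's origin. To free: press down 3 to 5 mm (about 10 N), keep down, turn counter-clockwise from above a quarter turn (40 to 130 degrees clears the lugs). To lock: lower with the bar crosswise to the lift handle, press to the block, turn clockwise to the stop, let rise
- claw (a point): one of the cover's two brass claws, at +y and -y inside the skirt: 28 mm wide along x, 6 mm thick (2 to 8 mm above the cover's origin), inner faces 85 mm from its axis. Locked, their tops bear on the undersides of the mould's lugs, between nib and stop. This point: middle of the +y claw's top, 90 mm from the axis
- ejector (a joint): travel of the knockout plate under the block, m: 0 home, 0.018 fully up. Two 8 mm pins under each nest push the toggles up by that amount. It stays where it is left (8 N of friction; about 13 N to lift, 5 N to push down)
- ejector_grip (a point): middle of the red lift handle of the knockout plate: a level bar 72 mm long (along the mould's x), 18 mm wide and 18 mm high, 155 mm from the mould's centre on its -x side, 55 mm above the bench when home; it moves straight up and down with the knockout
- mat: grey felt mat, 230 x 230 x 3 mm, fixed to the bench. Origin: middle of its underside
- tray: open blue plastic tray, loose, 220 (x) x 180 (y) x 32 mm high, walls and floor 5 mm. Origin: middle of its underside, z up
- toggle1: moulded bag toggle, dark horn brown with two brass bands, 60 (x) x 22 (y) x 20 (z) mm, 45 g; at the start down in a nest of the mould, its top 2 mm below the face; with the knockout fully up 16 mm of it stands clear. May be absent (None). Origin: its centre
- toggle2: moulded bag toggle, dark horn brown with two brass bands, 60 (x) x 22 (y) x 20 (z) mm, 45 g; at the start down in a nest of the mould, its top 2 mm below the face; with the knockout fully up 16 mm of it stands clear. May be absent (None). Origin: its centre
- toggle3: moulded bag toggle, dark horn brown with two brass bands, 60 (x) x 22 (y) x 20 (z) mm, 45 g; at the start down in a nest of the mould, its top 2 mm below the face; with the knockout fully up 16 mm of it stands clear. May be absent (None). Origin: its centre
- toggle4: moulded bag toggle, dark horn brown with two brass bands, 60 (x) x 22 (y) x 20 (z) mm, 45 g; at the start down in a nest of the mould, its top 2 mm below the face; with the knockout fully up 16 mm of it stands clear. May be absent (None). Origin: its centre
- thread_cone: red cone of thread, 72 mm wide, 116 mm high; not part of the job. Origin: the lower end's centre
- thread_cone2: beige cone of thread, 72 mm wide, 116 mm high; not part of the job. Origin: the lower end's centre
- glue_tin: tin with yellow label, 84 mm wide, 110 mm high; not part of the job. Origin: the lower end's centre
- edge_dye: small bottle, 44 mm wide, 110 mm high; not part of the job. Origin: the lower end's centre
- mallet: hammer lying on the bench; not part of the job. Origin: the middle of the tool
- awl: awl with wooden handle lying on the bench; not part of the job. Origin: the middle of the tool
- wax_block: block of yellow wax, 70 x 45 x 25 mm; not part of the job. Origin: the lower end's centre

How it is judged:
On the way, in this order (a step that is already met when the one before it is completed fails the run):
1. the cover is off the mould and lies flat on the felt mat (horizontal distance between cover and mat below 0.06 m and z of cover in the frame of mat below 0.008 m and angle between cover's own z axis and vertical below 0.08 rad and linear speed of cover below 0.03 m/s), for 0.3 s.
2. the knockout is raised fully (value of joint ejector above 0.0145 m), for 0.2 s.
3. all the toggles lie in the tray (x of toggle1 in the frame of tray between -0.1 and 0.1 m and y of toggle1 in the frame of tray between -0.08 and 0.08 m and z of toggle1 in the frame of tray between 0.008 and 0.022 m and linear speed of each of toggle1, toggle2, toggle3, toggle4 below 0.03 m/s and x of toggle2 in the frame of tray between -0.1 and 0.1 m and y of toggle2 in the frame of tray between -0.08 and 0.08 m and z of toggle2 in the frame of tray between 0.008 and 0.022 m and x of toggle3 in the frame of tray between -0.1 and 0.1 m and y of toggle3 in the frame of tray between -0.08 and 0.08 m and z of toggle3 in the frame of tray between 0.008 and 0.022 m and x of toggle4 in the frame of tray between -0.1 and 0.1 m and y of toggle4 in the frame of tray between -0.08 and 0.08 m and z of toggle4 in the frame of tray between 0.008 and 0.022 m and angle between tray's own z axis and vertical below 0.1 rad), for 0.3 s.
At the end, for the whole second after the job is handed in: every toggle lies at rest on the tray floor (centre 8 to 22 mm above its underside), the knockout is home within 2 mm, and the cover is level and locked: within 7 mm of the mould axis, 51 to 56.5 mm high (free it stands at 58), bar in line with the lift handle within 0.15 rad (all of step 3 and value of joint ejector below 0.002 m and horizontal distance between cover and mould below 0.007 m and z of cover in the frame of mould between 0.051 and 0.0565 m and angle between the x axis of cover and the x axis of mould, either way round below 0.15 rad and angle between cover's own z axis and vertical below 0.06 rad and linear speed of cover below 0.02 m/s); the robot touches nothing.
It fails at once if something on the bench that is no part of the job is moved more than 5 cm (distance of any of thread_cone, thread_cone2, glue_tin, edge_dye, mallet, awl, wax_block from where it was at the start of the episode above 0.05 m).
Of toggle1, toggle2, toggle3, toggle4 only 2 to 4 are there at a start; the rules pass over those that are not, and their reading is None.
At some moment in a run one of tray, cover may be knocked a few centimetres aside while the robot is not near it.
Once in a run the grip may slacken for a moment while it holds something.
It also fails if it takes over 210 s, if anything falls off the work surface, if the arm or the gripper's body presses on something with over 40 N, if the wrist force passes 120 N, or if a joint passes its speed limit or range.

### The arm

A 6-joint arm with a two-finger parallel gripper is mounted at the origin on the work surface. World frame = base frame: x ahead of the robot, y to its left, z up, the work surface at z = 0. Lengths are in m, angles in rad, forces in N, time in s.
With the tool pointing down it reaches from about 0.35 to 0.975 m from the base axis. Payload 4.9 kg.
Tool frame: the origin (TCP) lies between the finger pads; the fingertips stand 25 mm ahead of it and the grasp point (between the pads) lies 6 mm ahead of it; z points along the fingers, y is the line along which they close (so a half turn about z gives the same grasp; the last joint's range is limited). The gripper opens to 85 mm and grips with 20 to 120 N. Pads are 22 mm wide; open, the fingers measure 114 mm over their backs; the gripper's body (76 mm by 85 mm) begins 54 mm behind the grasp point. The pads swing forward as they close: fully open they stand 13 mm farther back than shut.
Start: joints at [-1.387, 0.053, 1.613, -0, 1.476, -0.119], TCP at [0.186, -0.597, 0.221] pointing down, gripper open.
Joint ranges: [-3.01, 3.01], [-1.01, 2.22], [0.06, 2.58], [-1.02, 4.17], [0.09, 2.62], [-3.14, 3.14]. Speed limits (rad/s): [2.57, 2.57, 3.14, 3.14, 3.14, 3.14].

### API

Orientations are given as a unit quaternion [w, x, y, z].
In Python, from plant import manip gives the robot as it stands.
- The arm moves only by the shell command python3 -m inch 'ROWS'. ROWS is JSON, a list of rows, each a list of 3 entries, a list of its own where there are three numbers: the shift along the tool's x, y, z in m, then the turn, a rotation vector about the tool's x, y, z in rad, then the opening, from 0 (shut) to 1 (fully open). A call has 1 to 8 rows; each row shifts and turns the commanded pose from where the row before left it, along the tool's axes as they then stand; what a row does not reach is not made up. A row lasts 1/10 s, in which the tool goes at most 50 mm and 8.59 degrees, less where a joint would pass 70% of its speed; a pose out of reach is approached as far as the arm can. A call with a gripper value outside its range is refused whole. The fingers move at their own pace and stop on an object; the grip force is fixed at half the most. Time passes only in rows, so rows that do not move let the fingers close. It gives the time, the measured TCP pose, the force, the opening and the grip force at its end, in the units of the state.
- manip.state(): the state, without advancing time (a new reading comes with each control period).
- manip.grab_frame(name): name is "scene" or "top"; returns (picture, depth): 400x640x3 uint8, red, green, blue; 400x640 float32, m along the optical axis (not along the pixel's ray), 0 where there is no reading.
- manip.camera_params(name): a dict with "camera_matrix" (3x3 intrinsics, pixels), "rvec" (rotation vector, rad) and "tvec" (3), from world to camera coordinates, as OpenCV has them. Camera axes: x right, y down, z forward; pixel columns grow to the right and rows downward; lengths in m; the calibration is good to about 2 mm. A picture is of the moment at which its call begins. camera_params takes no time and is no camera call.
- manip.job_done(): hands the job in; it is judged then, once.
Trained networks look in the newest picture that a camera, given by its name, has taken for a name from the list of things; names that differ only in an ending like _2 or _b are one class to them, and where a whole thing is asked for, a point or a joint stands for the part that bears it (a point fixed in the world has none). Each returns a list of dicts, best first, with "score" (0 to 1); they miss things now and then, are a little off and sometimes report something else, mostly with a low value. They report only what shows in the picture. A call takes as long as a camera call.
- manip.look_for(camera, label): "point" ([x, y, z] in m, in world coordinates, good to about 4 mm: the middle of the surface that is visible of it).
The state is a dict: "time": time; "joint_pos": joint angles; "joint_vel": joint speeds; "joint_efforts": joint torques, N m; "tool_pos": TCP position; "tool_rot": TCP orientation; "contact_force": force on the tool from outside, world axes, zero at the start; "ft_torque": the same for the moment, N m; "gripper_width": opening from 0.0 (shut) to 1.0 (fully open); "grasp_force": force on a finger pad.
Only numpy, scipy, OpenCV 4.12 (cv2) and the standard library are available. Lean on these libraries where they do the work, as an engineer would, in place of code of your own. Each camera call takes 0.05 s, during which the arm holds its last target. There are 200 camera calls.

## Working session

There is one attempt and no reset: what is moved stays moved. The work goes in short steps, Python scripts to look and compute and a shell command to move; the robot and the scene stay as the last step left them, time stands still between calls to the robot, and variables do not carry over. Pictures are saved under pics/ and viewed, at most 14 in all, crops included, and the job is handed in when it is done.

```bash
ls; mkdir -p pics
cat > h.py <<'E'
import numpy as np, cv2
from plant import manip
from scipy.spatial.transform import Rotation as R
def cam(n):
    p=manip.camera_params(n); K=np.array(p["camera_matrix"]); Rm=cv2.Rodrigues(np.array(p["rvec"],float))[0]; t=np.array(p["tvec"],float).ravel(); return K,Rm,t
def cloud(n,d):
    K,Rm,t=cam(n); v,u=np.mgrid[:d.shape[0],:d.shape[1]]
    P=np.stack([(u-K[0,2])/K[0,0]*d,(v-K[1,2])/K[1,1]*d,d],-1)
    W=(P-t)@Rm; W[d<=0]=np.nan; return W
def save(n,f):
    im,d=manip.grab_frame(n); cv2.imwrite(f,im[:,:,::-1]); return im,d
def st():
    s=manip.state(); q=s["tool_rot"]; r=R.from_quat([q[1],q[2],q[3],q[0]]); return s,r
def look(c,*ls):
    for l in ls:
        for o in manip.look_for(c,l)[:3]: print(l,np.round(o["point"],3),round(o["score"],2))
E
python3 - <<'E'
from h import *
for n in("scene","top"):
    im,d=save(n,f"pics/{n}0.png"); K,Rm,t=cam(n); print(n,(-Rm.T@t).round(3),K[0,0],Rm[2].round(2))
    look(n,"mould","cover","cover_grip","ejector_grip","mat","tray","lug")
s,r=st(); print(s["time"],r.as_matrix().round(3),s["tool_pos"])
E
```

```text
pics
scene [ 1.244 -0.315  1.06 ] 503.10786617073217 [-0.54  0.26 -0.8 ]
mould [ 0.644 -0.029  0.011] 0.79
mould [0.431 0.032 0.064] 0.44
cover [ 0.596 -0.016  0.082] 0.74
cover_grip [ 0.592 -0.019  0.084] 0.76
mat [ 0.538 -0.297  0.005] 0.9
tray [0.515 0.316 0.005] 0.59
lug [ 0.648 -0.031  0.008] 0.69
top [0.446 0.023 1.114] 476.35281377217615 [ 0.14 -0.   -0.99]
mould [0.519 0.321 0.006] 0.52
cover [ 0.575 -0.014  0.087] 0.92
cover [0.781 0.066 0.067] 0.44
cover [0.482 0.032 0.014] 0.36
cover_grip [ 0.574 -0.009  0.083] 0.69
ejector_grip [0.441 0.03  0.065] 0.58
tray [0.479 0.03  0.01 ] 0.63
tray [0.516 0.319 0.002] 0.57
0.8 [[ 0.955  0.298 -0.   ]
 [ 0.298 -0.955 -0.   ]
 [-0.     0.    -1.   ]] [ 0.18636204 -0.59656059  0.22112417]
```

View pics/top0.png

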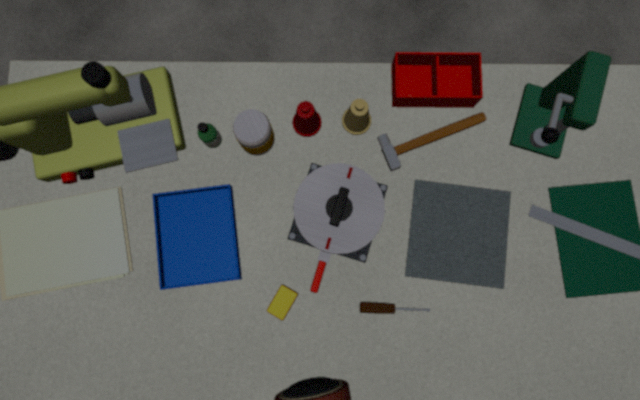

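View pics/scene0.png

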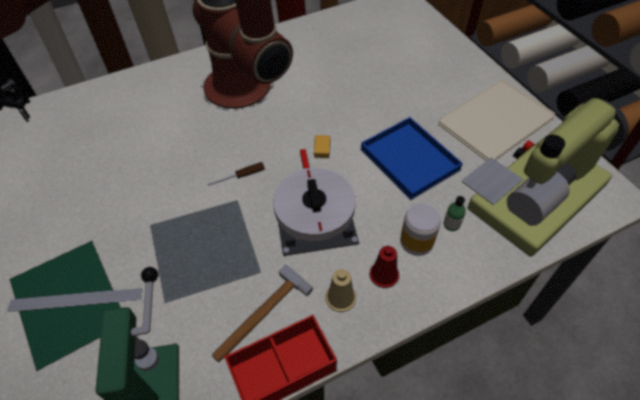

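Run:
```python
from h import *
im,d=manip.grab_frame("top"); W=cloud("top",d); np.save("W.npy",W); cv2.imwrite("t.png",im[:,:,::-1])
hsv=cv2.cvtColor(im,cv2.COLOR_RGB2HSV)
x,y,z=W[...,0],W[...,1],W[...,2]
# grip bar: high z near cover
near=np.hypot(x-.575,y+.012)<.07
m=near&(z>.105)
P=np.c_[x[m],y[m]].astype(np.float32); print("bar",len(P),np.nanmedian(z[m]),cv2.minAreaRect(P))
m=(np.hypot(x-.575,y+.012)<.13)&(z>.07)&(z<.095)
P=np.c_[x[m],y[m]].astype(np.float32); print("disc",np.median(z[m]),cv2.minEnclosingCircle(P),P.mean(0))
red=((hsv[...,0]<8)|(hsv[...,0]>172))&(hsv[...,1]>130)&(z>.05)&(z<.085)&(x<.5)&(abs(y)<.15)
P=np.c_[x[red],y[red]].astype(np.float32); print("red",len(P),np.median(z[red]),cv2.minAreaRect(P))
b=(hsv[...,0]>95)&(hsv[...,0]<130)&(hsv[...,1]>120)&(y>.15)
P=np.c_[x[b],y[b]].astype(np.float32); print("tray",cv2.minAreaRect(P))
top=b&(z>.025);P=np.c_[x[top],y[top]].astype(np.float32); print("trayrim",cv2.minAreaRect(P),len(P))
```

```text
bar 404 0.11501253546991477 ((0.5768676996231079, -0.009340042248368263), (0.021942082792520523, 0.08389333635568619), 73.20012664794922)
disc 0.08559229182329368 ((0.5770454406738281, -0.00990213267505169), 0.10006524622440338) [ 0.5754953  -0.00935227]
red 224 0.06321343693245365 ((0.44429945945739746, 0.031101640313863754), (0.015263418667018414, 0.1025017648935318), 73.02996063232422)
tray ((0.626059353351593, 0.40010732412338257), (0.5505368113517761, 0.31974726915359497), 48.20109558105469)
trayrim ((0.626059353351593, 0.40010732412338257), (0.5505368113517761, 0.31974726915359497), 48.20109558105469) 839
```

The top view shows the cover and its bar at px (340,207), the red handle at (318,277), the tray at (197,237), and the mat at (459,233). The scene view agrees: bar in line with the handle. The cover centre is at (0.577,-0.0095), and the mould x axis is about -16.8°.

```bash
cat >> h.py <<'E'
def to(x,y,z,yaw_deg=None):
    s,r=st(); M=r.as_matrix(); p=np.array(s["tool_pos"]); yaw=np.degrees(np.arctan2(M[1,0],M[0,0]))
    print("t",round(s["time"],2),"pos",p.round(4),"yaw",yaw.round(2),"tilt",M[2].round(3),"F",np.round(s["contact_force"],1),"w",round(s["gripper_width"],3),"gf",round(s["grasp_force"],1),"q",np.round(s["joint_pos"],2))
    a=yaw_deg if yaw_deg is not None else yaw
    print("turn tz first (rad):",round(np.radians((yaw-a+180)%360-180),3)," then shift at new yaw:",(R.from_euler('z',np.radians(a)).as_matrix()@np.diag([1,-1,-1])).T.dot(np.array([x,y,z])-p).round(4))
E
python3 -m inch '[[[0,0,0],[0,0,0.149],1],[[0,0,0],[0,0,0.149],1],[[0,0,0],[0,0,0.149],1],[[0,0,0],[0,0,0.149],1]]'
python3 -m inch '[[[0.0128,-0.0422,0],[0,0,0],1],[[0.0128,-0.0422,0],[0,0,0],1],[[0.0128,-0.0422,0],[0,0,0],1],[[0.0128,-0.0422,0],[0,0,0],1],[[0.0128,-0.0422,0],[0,0,0],1],[[0.0128,-0.0422,0],[0,0,0],1],[[0.0128,-0.0422,0],[0,0,0],1],[[0.0128,-0.0422,0],[0,0,0],1]]'
python3 -m inch '[[[0.0128,-0.0422,0],[0,0,0],1],[[0.0128,-0.0422,0],[0,0,0],1],[[0.0128,-0.0422,0],[0,0,0],1],[[0.0128,-0.0422,0],[0,0,0],1],[[0.0128,-0.0422,0],[0,0,0],1],[[0.0128,-0.0422,0],[0,0,0],1],[[0.0128,-0.0422,0],[0,0,0],1],[[0.0128,-0.0422,0],[0,0,0],1]]'
python3 - <<'E'
from h import *
to(.577,-.0095,.115,-16.8)
W=np.load("W.npy"); im=cv2.imread("t.png")[:,:,::-1]; x,y,z=W[...,0],W[...,1],W[...,2]
hsv=cv2.cvtColor(im,cv2.COLOR_RGB2HSV)
b=((hsv[...,0]>95)&(hsv[...,0]<130)&(hsv[...,1]>120)).astype(np.uint8); b[:, :150]=0; b[:,245:]=0
m=b>0;P=np.c_[x[m],y[m]][z[m]>.02].astype(np.float32); print("tray",cv2.minAreaRect(P))
g=((z<.008)&(x>.4)&(x<.7)&(y<-.14)&(y>-.43)&(im.mean(-1)<120)).astype(np.uint8)
n,l,sx,c=cv2.connectedComponentsWithStats(g); k=1+sx[1:,4].argmax(); m=l==k; print("mat",sx[k],cv2.minAreaRect(np.c_[x[m],y[m]].astype(np.float32)))
E
```

```text
time: 1.25
tool_pos: [0.1864, -0.5965, 0.2211]
tool_rot: [-0.0, 0.989, -0.149, 0.0]
contact_force: [-0.5, -0.2, -0.3]
gripper_width: 0.999
grasp_force: 0.0
time: 2.05
tool_pos: [0.3827, -0.3014, 0.2214]
tool_rot: [0.0, 0.989, -0.146, 0.0]
contact_force: [1.0, -0.3, -0.1]
gripper_width: 1.0
grasp_force: 0.0
time: 2.85
tool_pos: [0.5784, -0.0076, 0.2213]
tool_rot: [0.0, 0.989, -0.146, 0.0]
contact_force: [1.2, -1.2, 0.0]
gripper_width: 0.998
grasp_force: 0.0
t 2.85 pos [ 0.5784 -0.0076  0.2213] yaw -16.79 tilt [ 0.001  0.    -1.   ] F [ 1.2 -1.2  0. ] w 0.998 gf 0.0 q [-0.14 -0.06  1.72 -0.    1.48  1.72]
turn tz first (rad): 0.0  then shift at new yaw: [-0.0008  0.0022  0.1063]
tray ((0.5706659555435181, 0.3224661648273468), (0.32581770420074463, 0.18100424110889435), 7.772402763366699)
mat [  393   161   128   128 13556] ((0.5506682991981506, -0.28494757413864136), (0.2899872958660126, 0.2985638976097107), 89.9566650390625)
```

```bash
python3 -m inch '[[[-0.0008,0.0022,0.03],[0,0,0],1],[[0,0,0.03],[0,0,0],1],[[0,0,0.025],[0,0,0],1],[[0,0,0.015],[0,0,0],1],[[0,0,0.006],[0,0,0],1],[[0,0,0],[0,0,0],1]]'
python3 -m inch '[[[0,0,0],[0,0,0],0],[[0,0,0],[0,0,0],0],[[0,0,0],[0,0,0],0],[[0,0,0],[0,0,0],0],[[0,0,0],[0,0,0],0],[[0,0,0],[0,0,0],0],[[0,0,0],[0,0,0],0],[[0,0,0],[0,0,0],0]]'
python3 - <<'E'
from h import *
to(.577,-.0095,.11,-16.8)
print(np.load("W.npy")[233,459], np.load("W.npy")[237,197])
E
```

```text
time: 3.45
tool_pos: [0.576, -0.0113, 0.1148]
tool_rot: [0.0, 0.989, -0.146, -0.0]
contact_force: [-1.0, -0.3, 0.2]
gripper_width: 1.001
grasp_force: 0.0
time: 4.25
tool_pos: [0.5761, -0.0112, 0.1151]
tool_rot: [0.0, 0.989, -0.146, -0.0]
contact_force: [0.3, 1.7, 0.6]
gripper_width: -0.002
grasp_force: 0.0
t 4.25 pos [ 0.5761 -0.0112  0.1151] yaw -16.8 tilt [-0.  0. -1.] F [0.3 1.7 0.6] w -0.002 gf 0.0 q [-0.15  0.03  1.82 -0.    1.29  1.72]
turn tz first (rad): -0.0  then shift at new yaw: [ 0.0003 -0.0019  0.0051]
[ 0.52840464 -0.29371814 -0.0011412 ] [0.51567489 0.31837871 0.00358512]
```

Run:
```python
from h import *
a,_=manip.grab_frame("scene"); b,_=manip.grab_frame("top")
c=np.hstack([cv2.resize(a[130:290,220:410],None,fx=2,fy=2),cv2.resize(b[110:270,240:430],None,fx=2,fy=2)]); cv2.imwrite("pics/a1.png",c[:,:,::-1])
```

```text
(no output)
```

View pics/a1.png

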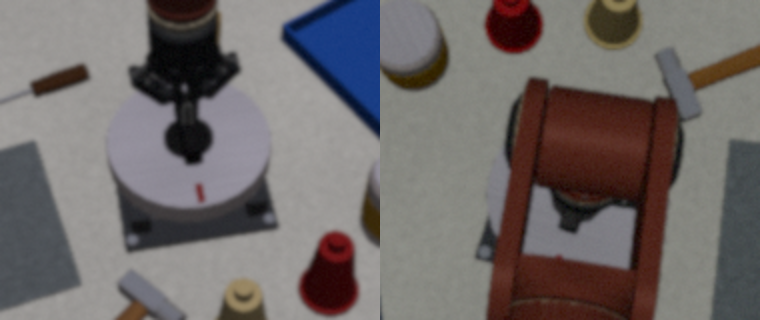

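Run:
```python
from h import *
a,d=manip.grab_frame("scene"); W=cloud("scene",d)
M=np.array([0,0,0])
x,y,z=W[...,0]-.577,W[...,1]+.0095,W[...,2]; c,s=np.cos(np.radians(-16.8)),np.sin(np.radians(-16.8))
u=c*x+s*y; v=-s*x+c*y
for lo in np.arange(.09,.20,.008):
    m=(abs(u)<.08)&(abs(v)<.08)&(z>=lo)&(z<lo+.008)
    print(round(lo,3),m.sum(), (u[m].min().round(3),u[m].max().round(3),v[m].min().round(3),v[m].max().round(3)) if m.sum() else "")
im=a[155:215,285:345]; cv2.imwrite("pics/a2.png",cv2.resize(im,None,fx=9,fy=9,interpolation=2)[:,:,::-1])
```

```text
0.09 169 (np.float64(-0.075), np.float64(0.077), np.float64(-0.078), np.float64(0.079))
0.098 24 (np.float64(-0.003), np.float64(0.045), np.float64(-0.009), np.float64(0.013))
0.106 51 (np.float64(-0.006), np.float64(0.044), np.float64(-0.009), np.float64(0.014))
0.114 111 (np.float64(-0.002), np.float64(0.044), np.float64(-0.008), np.float64(0.013))
0.122 3 (np.float64(0.009), np.float64(0.012), np.float64(-0.006), np.float64(0.007))
0.13 16 (np.float64(0.006), np.float64(0.012), np.float64(-0.012), np.float64(0.012))
0.138 31 (np.float64(-0.002), np.float64(0.015), np.float64(-0.013), np.float64(0.015))
0.146 25 (np.float64(0.001), np.float64(0.013), np.float64(-0.013), np.float64(0.012))
0.154 21 (np.float64(-0.007), np.float64(0.013), np.float64(-0.011), np.float64(0.012))
0.162 34 (np.float64(-0.009), np.float64(0.013), np.float64(-0.023), np.float64(0.017))
0.17 64 (np.float64(-0.009), np.float64(0.015), np.float64(-0.032), np.float64(0.036))
0.178 126 (np.float64(-0.011), np.float64(0.016), np.float64(-0.041), np.float64(0.039))
0.186 69 (np.float64(-0.011), np.float64(0.018), np.float64(-0.043), np.float64(0.044))
0.194 91 (np.float64(-0.01), np.float64(0.019), np.float64(-0.049), np.float64(0.05))
```

View pics/a2.png

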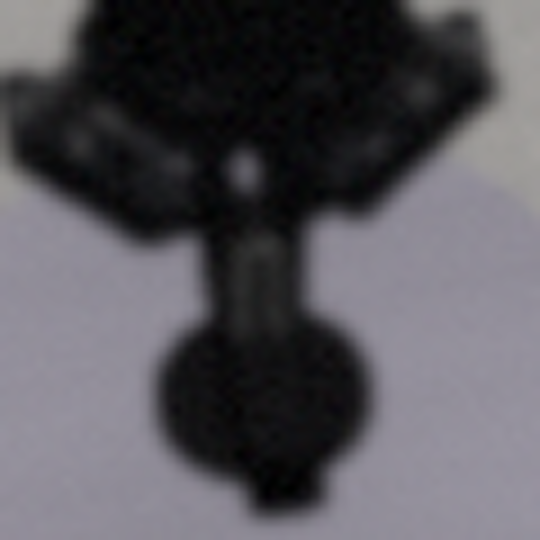

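The crop shows the fingers shut just above the bar, with tips at about px (262,330) and z≈0.12. The real tips are therefore about 30 mm higher than stated. I'll open and go down in steps while watching the force.

```bash
python3 -m inch '[[[0,0,0],[0,0,0],0.7],[[0,0,0],[0,0,0],0.7],[[0,0,0],[0,0,0],0.7],[[0,0,0],[0,0,0],0.7],[[0,0,0],[0,0,0],0.7],[[0,-0.0018,0.005],[0,0,0],0.7],[[0,0,0.005],[0,0,0],0.7]]'
python3 -m inch '[[[0,0,0.004],[0,0,0],0.7],[[0,0,0.003],[0,0,0],0.7],[[0,0,0.003],[0,0,0],0.7],[[0,0,0],[0,0,0],0.7]]'
python3 - <<'E'
from h import *
a,d=manip.grab_frame("scene"); W=cloud("scene",d)
x,y,z=W[...,0]-.577,W[...,1]+.0095,W[...,2]; c,s=np.cos(np.radians(-16.8)),np.sin(np.radians(-16.8))
u=c*x+s*y; v=-s*x+c*y
for lo in np.arange(.09,.17,.008):
    m=(abs(u)<.03)&(abs(v)<.05)&(abs(v)>.0165)&(z>=lo)&(z<lo+.008)
    print(round(lo,3),m.sum(), (u[m].min().round(3),u[m].max().round(3),v[m].min().round(3),v[m].max().round(3)) if m.sum() else "")
im=a[155:215,285:345]; cv2.imwrite("pics/a3.png",cv2.resize(im,None,fx=7,fy=7,interpolation=2)[:,:,::-1])
to(.577,-.0095,.09)
E
```

```text
time: 5.1
tool_pos: [0.5768, -0.0094, 0.1049]
tool_rot: [-0.0, 0.989, -0.146, 0.0]
contact_force: [-0.5, -0.2, 0.5]
gripper_width: 0.703
grasp_force: 0.0
time: 5.5
tool_pos: [0.5763, -0.0095, 0.0944]
tool_rot: [0.0, 0.989, -0.146, -0.001]
contact_force: [0.2, 0.3, 1.0]
gripper_width: 0.701
grasp_force: 0.0
0.09 87 (np.float64(-0.026), np.float64(0.028), np.float64(-0.045), np.float64(0.049))
0.098 0 
0.106 1 (np.float64(0.01), np.float64(0.01), np.float64(0.038), np.float64(0.038))
0.114 21 (np.float64(-0.004), np.float64(0.014), np.float64(-0.038), np.float64(0.043))
0.122 27 (np.float64(-0.007), np.float64(0.012), np.float64(-0.041), np.float64(0.045))
0.13 29 (np.float64(-0.005), np.float64(0.013), np.float64(-0.041), np.float64(0.045))
0.138 24 (np.float64(-0.002), np.float64(0.012), np.float64(-0.04), np.float64(0.045))
0.146 22 (np.float64(0.005), np.float64(0.014), np.float64(-0.044), np.float64(0.048))
0.154 64 (np.float64(-0.011), np.float64(0.014), np.float64(-0.049), np.float64(0.05))
0.162 69 (np.float64(-0.012), np.float64(0.014), np.float64(-0.049), np.float64(0.05))
0.17 42 (np.float64(-0.015), np.float64(0.019), np.float64(-0.048), np.float64(0.039))
t 5.55 pos [ 0.5765 -0.0095  0.0948] yaw -16.8 tilt [-0.  0. -1.] F [-0.2 -0.3  0.1] w 0.697 gf 0.0 q [-0.15  0.05  1.83  0.    1.26  1.72]
turn tz first (rad): 0.0  then shift at new yaw: [ 0.0005 -0.0001  0.0048]
```

View pics/a3.png

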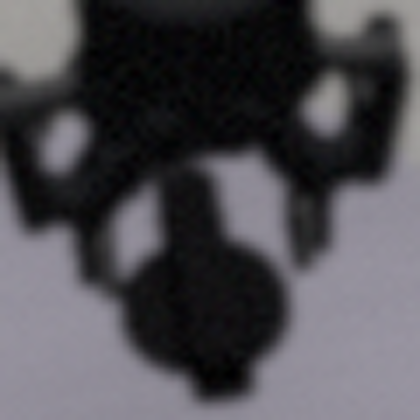

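The tips are at about z 0.113 (px (100,280) and (305,265) in the crop), straddling the bar. True height is about the reading plus 33 mm. I'll go down 12 mm more and close.

```bash
python3 -m inch '[[[0,0,0.006],[0,0,0],0.7],[[0,0,0.006],[0,0,0],0.7],[[0,0,0],[0,0,0],0],[[0,0,0],[0,0,0],0],[[0,0,0],[0,0,0],0],[[0,0,0],[0,0,0],0],[[0,0,0],[0,0,0],0],[[0,0,0],[0,0,0],0]]'
python3 - <<'E'
from h import *
to(.577,-.0095,.09)
E
```

```text
time: 6.35
tool_pos: [0.5767, -0.0096, 0.0833]
tool_rot: [0.0, 0.989, -0.146, 0.0]
contact_force: [-1.1, -0.2, -0.3]
gripper_width: 0.247
grasp_force: 60.5
t 6.35 pos [ 0.5767 -0.0096  0.0833] yaw -16.8 tilt [ 0.  0. -1.] F [-1.1 -0.2 -0.3] w 0.247 gf 60.5 q [-0.15  0.06  1.84 -0.    1.24  1.72]
turn tz first (rad): 0.0  then shift at new yaw: [ 0.0003 -0.0001 -0.0067]
```

```bash
python3 -m inch '[[[0,0,0.002],[0,0,0],0],[[0,0,0.002],[0,0,0],0],[[0,0,0.001],[0,0,0],0],[[0,0,0],[0,0,0],0],[[0,0,0],[0,0,0],0]]'
python3 - <<'E'
from h import *
to(.577,-.0095,.09)
E
```

```text
time: 6.85
tool_pos: [0.5769, -0.0096, 0.0797]
tool_rot: [0.0, 0.989, -0.146, -0.0]
contact_force: [-4.6, -0.3, 8.9]
gripper_width: 0.246
grasp_force: 61.6
t 6.85 pos [ 0.5769 -0.0096  0.0797] yaw -16.79 tilt [-0.  0. -1.] F [-4.6 -0.3  8.9] w 0.246 gf 61.6 q [-0.15  0.07  1.84 -0.    1.23  1.72]
turn tz first (rad): 0.0  then shift at new yaw: [ 0.0001 -0.0001 -0.0103]
```

```bash
python3 -m inch '[[[0,0,0.001],[0,0,0],0],[[0,0,0],[0,0,0],0],[[0,0,0],[0,0,-0.08],0],[[0,0,0],[0,0,-0.08],0],[[0,0,0],[0,0,-0.08],0],[[0,0,0],[0,0,-0.08],0]]'
python3 - <<'E'
from h import *
to(.577,-.0095,.09)
E
```

```text
time: 7.45
tool_pos: [0.5785, -0.0095, 0.0796]
tool_rot: [0.0, 1.0, 0.015, 0.002]
contact_force: [-0.3, 0.5, 8.8]
gripper_width: 0.243
grasp_force: 65.4
t 7.45 pos [ 0.5785 -0.0095  0.0796] yaw 1.71 tilt [ 0.004  0.    -1.   ] F [-0.3  0.5  8.8] w 0.243 gf 65.4 q [-0.15  0.07  1.84  0.    1.23  1.4 ]
turn tz first (rad): 0.0  then shift at new yaw: [-0.0015 -0.0001 -0.0104]
```

```bash
python3 -m inch '[[[0,0,0],[0,0,-0.14],0],[[0,0,0],[0,0,-0.14],0],[[0,0,0],[0,0,-0.14],0],[[0,0,0],[0,0,-0.14],0],[[0,0,0],[0,0,-0.14],0],[[0,0,0],[0,0,-0.14],0],[[0,0,0],[0,0,-0.14],0],[[0,0,0],[0,0,-0.14],0]]'
python3 -m inch '[[[0,0,0],[0,0,-0.11],0],[[0,0,0],[0,0,0],0],[[0,0,-0.004],[0,0,0],0],[[0,0,-0.004],[0,0,0],0],[[0,0,-0.007],[0,0,0],0],[[0,0,-0.01],[0,0,0],0],[[0,0,-0.02],[0,0,0],0],[[0,0,-0.03],[0,0,0],0]]'
python3 - <<'E'
from h import *
save("top","pics/t2.png"); im,d=save("scene","pics/s2.png")
to(.535,-.295,.09)
E
```

```text
time: 8.25
tool_pos: [0.5786, -0.0089, 0.0797]
tool_rot: [0.001, 0.839, 0.545, 0.002]
contact_force: [-1.5, 1.9, 8.5]
gripper_width: 0.246
grasp_force: 65.4
time: 9.05
tool_pos: [0.5733, -0.0092, 0.1484]
tool_rot: [-0.003, 0.809, 0.588, -0.003]
contact_force: [0.3, -0.7, -6.2]
gripper_width: 0.236
grasp_force: 63.2
t 9.15 pos [ 0.5788 -0.0099  0.1558] yaw 72.0 tilt [ 0.001  0.007 -1.   ] F [ 1.2 -0.3 -5.5] w 0.243 gf 63.6 q [-0.15 -0.01  1.79 -0.    1.36  0.17]
turn tz first (rad): 0.0  then shift at new yaw: [-0.2847  0.0464  0.0658]
```

View pics/s2.png

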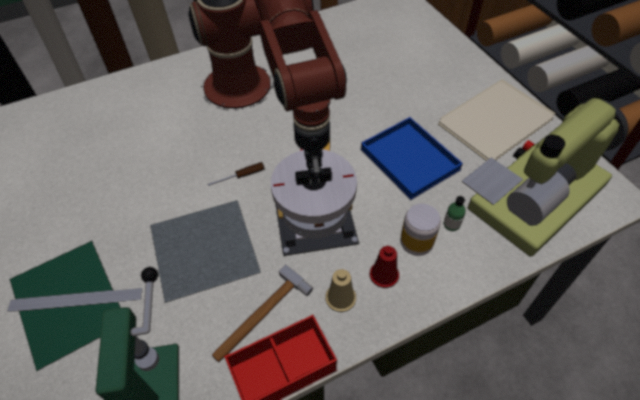

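The cover hangs in the gripper, at px (314,187) above the mould. The mat is clear at (205,250). I'll carry it there.

```bash
python3 -m inch '[[[-0.0356,0.006,0],[0,0,0],0],[[-0.0356,0.006,0],[0,0,0],0],[[-0.0356,0.006,0],[0,0,0],0],[[-0.0356,0.006,0],[0,0,0],0],[[-0.0356,0.006,0],[0,0,0],0],[[-0.0356,0.006,0],[0,0,0],0],[[-0.0356,0.006,0],[0,0,0],0],[[-0.0356,0.006,0],[0,0,0],0]]'
python3 -m inch '[[[0,0,0.03],[0,0,0],0],[[0,0,0.03],[0,0,0],0],[[0,0,0.025],[0,0,0],0],[[0,0,0.015],[0,0,0],0],[[0,0,0.01],[0,0,0],0],[[0,0,0.006],[0,0,0],0],[[0,0,0.003],[0,0,0],0],[[0,0,0],[0,0,0],0]]'
python3 - <<'E'
from h import *
save("top","pics/t3.png")
to(.532,-.295,.0323)
E
```

```text
time: 9.95
tool_pos: [0.5326, -0.2958, 0.1491]
tool_rot: [-0.002, 0.809, 0.588, -0.001]
contact_force: [0.8, 1.0, -6.0]
gripper_width: 0.245
grasp_force: 63.4
time: 10.75
tool_pos: [0.5349, -0.2955, 0.0338]
tool_rot: [0.001, 0.809, 0.588, 0.0]
contact_force: [-0.1, 0.2, -7.6]
gripper_width: 0.241
grasp_force: 63.2
t 10.8 pos [ 0.5351 -0.2956  0.0342] yaw 72.02 tilt [-0.001  0.002 -1.   ] F [-0.  -0.1 -6.2] w 0.246 gf 63.2 q [-0.63  0.2   1.78  0.    1.16 -0.31]
turn tz first (rad): 0.0  then shift at new yaw: [-0.0004 -0.0032  0.0019]
```

```bash
python3 -m inch '[[[0,0,0.0015],[0,0,0],0],[[0,0,0.001],[0,0,0],0],[[0,0,0],[0,0,0],0],[[0,0,0],[0,0,0],0]]'
python3 - <<'E'
from h import *
to(.532,-.295,.0323)
E
```

```text
time: 11.2
tool_pos: [0.5352, -0.2958, 0.0323]
tool_rot: [0.001, 0.809, 0.588, 0.0]
contact_force: [-2.1, 1.2, 2.9]
gripper_width: 0.24
grasp_force: 64.4
t 11.2 pos [ 0.5352 -0.2958  0.0323] yaw 72.01 tilt [-0.001  0.002 -1.   ] F [-2.1  1.2  2.9] w 0.24 gf 64.4 q [-0.63  0.21  1.78  0.    1.15 -0.31]
turn tz first (rad): 0.0  then shift at new yaw: [-0.0003 -0.0033 -0.    ]
```

```bash
python3 -m inch '[[[0,0,0],[0,0,0],0.8],[[0,0,0],[0,0,0],0.8],[[0,0,0],[0,0,0],0.8],[[0,0,0],[0,0,0],0.8],[[0,0,0],[0,0,0],0.8],[[0,0,-0.02],[0,0,0],0.8],[[0,0,-0.04],[0,0,0],0.8],[[0,0,-0.04],[0,0,0],0.8]]'
python3 - <<'E'
from h import *
im,d=save("top","pics/t4.png"); im2,_=manip.grab_frame("scene")
c=np.hstack([cv2.resize(im[120:320,240:520],None,fx=1.4,fy=1.4),cv2.resize(im2[120:320,140:420],None,fx=1.4,fy=1.4)]); cv2.imwrite("pics/c4.png",c[:,:,::-1])
to(.4287,.0353,.15,-16.8)
W=cloud("top",d); x,y,z=W[...,0],W[...,1],W[...,2]
m=(np.hypot(x-.577,y+.0095)<.1)&(z>.072)&(z<.1); print(cv2.minEnclosingCircle(np.c_[x[m],y[m]].astype(np.float32)))
E
```

```text
time: 12.0
tool_pos: [0.5335, -0.2947, 0.1304]
tool_rot: [-0.001, 0.809, 0.588, -0.0]
contact_force: [0.7, -1.0, -0.3]
gripper_width: 0.8
grasp_force: 0.0
t 12.1 pos [ 0.5381 -0.2978  0.1385] yaw 72.01 tilt [-0.004  0.012 -1.   ] F [ 1.2 -0.  -0.4] w 0.801 gf 0.0 q [-0.63  0.08  1.72  0.    1.32 -0.31]
turn tz first (rad): 1.55  then shift at new yaw: [-0.201  -0.2873 -0.0115]
((0.5784121155738831, -0.005263574421405792), 0.0858803242444992)
```

View pics/c4.png

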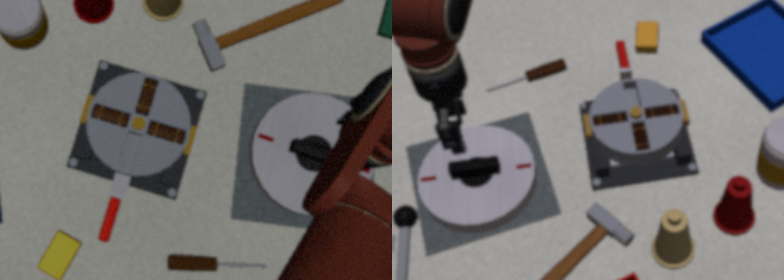

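The crop shows the cover flat on the mat at (310,152). Three toggles are in the +x, +y and -y nests; the -x nest, towards the handle, is empty. The handle is at (110,220). Next is the handle.

```bash
python3 -m inch '[[[0,0,0],[0,0,0.141],0.8],[[0,0,0],[0,0,0.141],0.8],[[0,0,0],[0,0,0.141],0.8],[[0,0,0],[0,0,0.141],0.8],[[0,0,0],[0,0,0.141],0.8],[[0,0,0],[0,0,0.141],0.8],[[0,0,0],[0,0,0.141],0.8],[[0,0,0],[0,0,0.141],0.8]]'
python3 -m inch '[[[0,0,0],[0,0,0.141],0.8],[[0,0,0],[0,0,0.141],0.8],[[0,0,0],[0,0,0.141],0.8]]'
python3 -m inch '[[[-0.0251,-0.0359,0],[0,0,0],0.8],[[-0.0251,-0.0359,0],[0,0,0],0.8],[[-0.0251,-0.0359,0],[0,0,0],0.8],[[-0.0251,-0.0359,0],[0,0,0],0.8],[[-0.0251,-0.0359,0],[0,0,0],0.8],[[-0.0251,-0.0359,0],[0,0,0],0.8],[[-0.0251,-0.0359,0],[0,0,0],0.8],[[-0.0251,-0.0359,0],[0,0,0],0.8]]'
python3 - <<'E'
from h import *
to(.4287,.0353,.06,-16.8)
a,d=manip.grab_frame("scene"); hsv=cv2.cvtColor(a,cv2.COLOR_RGB2HSV); W=cloud("scene",d); x,y,z=W[...,0],W[...,1],W[...,2]
red=((hsv[...,0]<8)|(hsv[...,0]>172))&(hsv[...,1]>130)&(z>.03)&(z<.075)&(x<.5)&(x>.36)&(abs(y)<.1)
print("red",red.sum(),np.median(z[red]),z[red].max(),cv2.minAreaRect(np.c_[x[red],y[red]].astype(np.float32)))
E
```

```text
time: 12.9
tool_pos: [0.5341, -0.295, 0.1298]
tool_rot: [-0.0, 0.998, 0.061, -0.0]
contact_force: [-0.1, -0.1, -0.4]
gripper_width: 0.802
grasp_force: 0.0
time: 13.2
tool_pos: [0.5341, -0.295, 0.1298]
tool_rot: [-0.0, 0.989, -0.149, -0.0]
contact_force: [-0.4, 0.3, 0.1]
gripper_width: 0.8
grasp_force: 0.0
time: 14.0
tool_pos: [0.4245, 0.0393, 0.1301]
tool_rot: [-0.0, 0.989, -0.147, 0.0]
contact_force: [0.6, -0.3, -0.2]
gripper_width: 0.8
grasp_force: 0.0
t 14.0 pos [0.4245 0.0393 0.1301] yaw -16.89 tilt [ 0. -0. -1.] F [ 0.6 -0.3 -0.2] w 0.8 gf 0.0 q [-0.08 -0.38  2.15  0.    1.37  1.78]
turn tz first (rad): -0.002  then shift at new yaw: [0.0052 0.0026 0.0701]
red 95 0.06365417256477039 0.06800252553300212 ((0.43018224835395813, 0.036545634269714355), (0.014156444929540157, 0.06376022100448608), 72.89891052246094)
```

```bash
python3 -m inch '[[[0.0055,0.002,0.02],[0,0,0],0.8],[[0,0,0.03],[0,0,0],0.8],[[0,0,0.025],[0,0,0],0.8],[[0,0,0.015],[0,0,0],0.8],[[0,0,0.006],[0,0,0],0.8],[[0,0,0],[0,0,0],0.8]]'
python3 -m inch '[[[0,0,0],[0,0,0],0],[[0,0,0],[0,0,0],0],[[0,0,0],[0,0,0],0],[[0,0,0],[0,0,0],0],[[0,0,0],[0,0,0],0],[[0,0,0],[0,0,0],0],[[0,0,0],[0,0,0],0]]'
```

```text
time: 14.65
tool_pos: [0.4293, 0.0344, 0.0336]
tool_rot: [0.0, 0.989, -0.147, -0.001]
contact_force: [-0.1, 0.2, 1.0]
gripper_width: 0.801
grasp_force: 0.0
time: 15.35
tool_pos: [0.4308, 0.0342, 0.0357]
tool_rot: [0.0, 0.989, -0.146, 0.001]
contact_force: [-2.4, -1.1, 7.1]
gripper_width: 0.194
grasp_force: 59.0
```

```bash
python3 -m inch '[[[0,0,-0.003],[0,0,0],0],[[0,0,-0.003],[0,0,0],0],[[0,0,-0.003],[0,0,0],0],[[0,0,-0.003],[0,0,0],0],[[0,0,-0.003],[0,0,0],0],[[0,0,-0.003],[0,0,0],0],[[0,0,-0.002],[0,0,0],0],[[0,0,0],[0,0,0],0]]'
python3 - <<'E'
from h import *
to(.4287,.0353,.06,-16.8)
a,d=manip.grab_frame("scene"); W=cloud("scene",d); x,y,z=W[...,0],W[...,1],W[...,2]
m=(np.hypot(x-.577,y+.0095)<.08)&(z>.07); print(np.percentile(z[m],[50,80,90,95]).round(4))
E
```

```text
time: 16.15
tool_pos: [0.4309, 0.0342, 0.0536]
tool_rot: [-0.0, 0.989, -0.147, 0.002]
contact_force: [7.5, -1.1, -9.6]
gripper_width: 0.193
grasp_force: 59.1
t 16.15 pos [0.4309 0.0342 0.0536] yaw -16.86 tilt [ 0.003 -0.001 -1.   ] F [ 7.5 -1.1 -9.6] w 0.193 gf 59.1 q [-0.09 -0.26  2.2  -0.    1.2   1.77]
turn tz first (rad): -0.001  then shift at new yaw: [-0.0024 -0.0005 -0.0064]
[0.0772 0.0886 0.0915 0.0928]
```

The knockout is up: toggle tops are at about 0.0925 and the handle rose 18 mm. I'll release and go to the +x toggle.

```bash
python3 -m inch '[[[0,0,0],[0,0,0],0.6],[[0,0,0],[0,0,0],0.6],[[0,0,0],[0,0,0],0.6],[[0,0,0],[0,0,0],0.6],[[0,0,-0.03],[0,0,0],0.6],[[0,0,-0.04],[0,0,0],0.6],[[0,0,-0.01],[0,0,0],0.6]]'
python3 -m inch '[[[0.033,0,0],[0,0,0],0.6],[[0.033,0,0],[0,0,0],0.6],[[0.033,0,0],[0,0,0],0.6],[[0.033,0,0],[0,0,0],0.6],[[0.033,0,0],[0,0,0],0.6],[[0.033,0,0],[0,0,0],0.6],[[0,0,0],[0,0,0],0.6]]'
python3 - <<'E'
from h import *
to(.621,-.0228,.071,-16.8)
a,d=manip.grab_frame("scene"); W=cloud("scene",d); x,y,z=W[...,0]-.577,W[...,1]+.0095,W[...,2]
c,s=np.cos(np.radians(-16.8)),np.sin(np.radians(-16.8)); u=c*x+s*y; v=-s*x+c*y
for n,m in(("+x",(u>.03)),("+y",v>.03),("-y",v<-.03)):
    m=m&(np.hypot(u,v)<.085)&(z>.084)&(z<.1); print(n,m.sum(),np.median(z[m]),cv2.minAreaRect(np.c_[u[m],v[m]].astype(np.float32)))
for lo in np.arange(.10,.16,.006):
    m=(np.hypot(u-.046,v)<.06)&(z>=lo)&(z<lo+.006); print(round(lo,3),m.sum(),end=' ')
E
```

```text
time: 16.9
tool_pos: [0.4329, 0.0342, 0.1395]
tool_rot: [-0.0, 0.989, -0.147, 0.004]
contact_force: [0.4, -0.7, 0.2]
gripper_width: 0.6
grasp_force: 0.0
time: 17.6
tool_pos: [0.6221, -0.0242, 0.1338]
tool_rot: [0.0, 0.989, -0.147, 0.0]
contact_force: [-0.3, 0.5, 1.0]
gripper_width: 0.603
grasp_force: 0.0
t 17.6 pos [ 0.6221 -0.0242  0.1338] yaw -16.92 tilt [ 0.  0. -1.] F [-0.3  0.5  1. ] w 0.603 gf 0.0 q [-0.16  0.11  1.7  -0.    1.33  1.71]
turn tz first (rad): -0.002  then shift at new yaw: [-0.0015 -0.0011  0.0628]
+x 165 0.0910737444807284 ((0.05391959473490715, 0.0025479011237621307), (0.02213124744594097, 0.04676277935504913), 87.89789581298828)
+y 119 0.09077773930852213 ((0.001615113578736782, 0.054389238357543945), (0.02369971200823784, 0.0486595444381237), 0.371426522731781)
-y 150 0.09060183823154722 ((0.0017537660896778107, -0.051969051361083984), (0.04283284768462181, 0.02434678189456463), 89.16996002197266)
0.1 0 0.106 0 0.112 0 0.118 0 0.124 0 0.13 0 0.136 0 0.142 0 0.148 8 0.154 29
```

```bash
python3 -m inch '[[[-0.0015,-0.001,0.025],[0,0,0],0.6],[[0,0,0.02],[0,0,0],0.6],[[0,0,0.012],[0,0,0],0.6],[[0,0,0.005],[0,0,0],0.6],[[0,0,0],[0,0,0],0.6]]'
python3 -m inch '[[[0,0,0],[0,0,0],0],[[0,0,0],[0,0,0],0],[[0,0,0],[0,0,0],0],[[0,0,0],[0,0,0],0],[[0,0,0],[0,0,0],0],[[0,0,0],[0,0,0],0]]'
python3 - <<'E'
from h import *
to(.621,-.0228,.071,-16.8)
E
```

```text
time: 18.15
tool_pos: [0.6177, -0.0214, 0.0721]
tool_rot: [-0.0, 0.989, -0.146, -0.001]
contact_force: [0.7, 0.2, 0.3]
gripper_width: 0.599
grasp_force: 0.0
time: 18.75
tool_pos: [0.6194, -0.0217, 0.0736]
tool_rot: [-0.0, 0.989, -0.147, 0.001]
contact_force: [1.1, -0.2, 3.7]
gripper_width: 0.233
grasp_force: 59.3
t 18.75 pos [ 0.6194 -0.0217  0.0736] yaw -16.86 tilt [ 0.002 -0.    -1.   ] F [ 1.1 -0.2  3.7] w 0.233 gf 59.3 q [-0.16  0.17  1.74  0.    1.23  1.71]
turn tz first (rad): -0.001  then shift at new yaw: [0.0018 0.0005 0.0026]
```

```bash
python3 -m inch '[[[0,0,-0.006],[0,0,0],0],[[0,0,-0.015],[0,0,0],0],[[0,0,-0.03],[0,0,0],0],[[0,0,-0.03],[0,0,0],0],[[0,0,0],[0,0,0],0]]'
python3 - <<'E'
from h import *
to(.466,.314,.0055,-16.8)
E
```

```text
time: 19.25
tool_pos: [0.6215, -0.0221, 0.1601]
tool_rot: [0.0, 0.989, -0.147, 0.005]
contact_force: [-0.2, -0.3, 0.3]
gripper_width: 0.227
grasp_force: 59.1
t 19.25 pos [ 0.6215 -0.0221  0.1601] yaw -16.85 tilt [ 0.009 -0.001 -1.   ] F [-0.2 -0.3  0.3] w 0.227 gf 59.1 q [-0.16  0.08  1.68 -0.    1.36  1.71]
turn tz first (rad): -0.001  then shift at new yaw: [-0.246  -0.2768  0.1546]
```

```bash
python3 -m inch '[[[-0.0273,-0.0308,0],[0,0,0],0],[[-0.0273,-0.0308,0],[0,0,0],0],[[-0.0273,-0.0308,0],[0,0,0],0],[[-0.0273,-0.0308,0],[0,0,0],0],[[-0.0273,-0.0308,0],[0,0,0],0],[[-0.0273,-0.0308,0],[0,0,0],0],[[-0.0273,-0.0308,0],[0,0,0],0],[[-0.0273,-0.0308,0],[0,0,0],0]]'
python3 -m inch '[[[-0.0273,-0.0308,0],[0,0,0],0],[[0,0,0],[0,0,0],0]]'
python3 - <<'E'
from h import *
to(.466,.314,.0065,-16.8)
a,d=save("top","t5.png"); s,_=st()
hsv=cv2.cvtColor(a,cv2.COLOR_RGB2HSV); b=(hsv[...,0]>95)&(hsv[...,0]<130)&(hsv[...,1]>120); b[:,:150]=0;b[:,250:]=0
v,u=np.nonzero(b); print("blue px",u.min(),u.max(),v.min(),v.max())
W=cloud("scene",manip.grab_frame("scene")[1]); x,y,z=[W[...,i] for i in range(3)]; p=s["tool_pos"]
for lo in np.arange(.10,.20,.008):
    m=(np.hypot(x-p[0],y-p[1])<.05)&(z>=lo)&(z<lo+.008); print(round(lo,3),m.sum(),end=' ')
E
```

```text
time: 20.05
tool_pos: [0.4794, 0.2786, 0.1531]
tool_rot: [0.0, 0.989, -0.147, -0.001]
contact_force: [0.5, 0.7, -0.9]
gripper_width: 0.232
grasp_force: 59.1
time: 20.25
tool_pos: [0.461, 0.318, 0.1531]
tool_rot: [-0.0, 0.99, -0.144, -0.001]
contact_force: [0.5, -0.7, -1.3]
gripper_width: 0.236
grasp_force: 59.2
t 20.25 pos [0.461  0.318  0.1531] yaw -16.55 tilt [-0.002  0.    -1.   ] F [ 0.5 -0.7 -1.3] w 0.236 gf 59.2 q [ 0.47 -0.05  1.83  0.    1.36  2.33]
turn tz first (rad): 0.004  then shift at new yaw: [0.006  0.0024 0.1466]
blue px 150 240 185 286
0.1 0 0.108 0 0.116 0 0.124 0 0.132 0 0.14 0 0.148 8 0.156 31 0.164 93 0.172 64 0.18 37 0.188 37 0.196 30
```

```bash
python3 -m inch '[[[0.006,0.0024,0.035],[0,0,0],0],[[0,0,0.04],[0,0,0],0],[[0,0,0.035],[0,0,0],0],[[0,0,0.02],[0,0,0],0],[[0,0,0.011],[0,0,0],0],[[0,0,0.004],[0,0,0],0],[[0,0,0.002],[0,0,0],0],[[0,0,0],[0,0,0],0]]'
python3 - <<'E'
from h import *
to(.466,.314,.0055,-16.8)
E
```

```text
time: 21.15
tool_pos: [0.4702, 0.311, 0.008]
tool_rot: [-0.001, 0.989, -0.147, 0.001]
contact_force: [-0.6, -0.5, -1.2]
gripper_width: 0.234
grasp_force: 59.2
t 21.15 pos [0.4702 0.311  0.008 ] yaw -16.89 tilt [ 0.002 -0.002 -1.   ] F [-0.6 -0.5 -1.2] w 0.234 gf 59.2 q [ 0.45  0.14  1.91 -0.    1.1   2.32]
turn tz first (rad): -0.002  then shift at new yaw: [-0.0049 -0.0016  0.0025]
```

Lower until the floor is felt, release and go up, then on to the +y toggle.

```bash
python3 -m inch '[[[0,0,0.0015],[0,0,0],0],[[0,0,0.0015],[0,0,0],0],[[0,0,0],[0,0,0],0]]'
python3 -m inch '[[[0,0,0],[0,0,0],0.42],[[0,0,0],[0,0,0],0.42],[[0,0,0],[0,0,0],0.42],[[0,0,-0.02],[0,0,0],0.42],[[0,0,-0.04],[0,0,0],0.42],[[0,0,-0.045],[0,0,0],0.42],[[0,0,-0.045],[0,0,0],0.42],[[0,0,0],[0,0,0],0.5]]'
python3 - <<'E'
from h import *
to(.5903,.0345,.072,73.2)
E
```

```text
time: 21.45
tool_pos: [0.4704, 0.3112, 0.0076]
tool_rot: [-0.0, 0.989, -0.146, 0.001]
contact_force: [-7.2, -5.3, 17.3]
gripper_width: 0.23
grasp_force: 61.2
time: 22.25
tool_pos: [0.4731, 0.313, 0.1621]
tool_rot: [-0.004, 0.989, -0.146, 0.006]
contact_force: [0.7, -0.2, 1.4]
gripper_width: 0.5
grasp_force: 0.0
t 22.25 pos [0.4731 0.313  0.1621] yaw -16.85 tilt [ 0.011 -0.01  -1.   ] F [ 0.7 -0.2  1.4] w 0.5 gf 0.0 q [ 0.45 -0.05  1.82  0.    1.36  2.32]
turn tz first (rad): -1.572  then shift at new yaw: [-0.2328  0.1927  0.0901]
```

```bash
python3 -m inch '[[[0,0,0],[0,0,-0.143],0.6],[[0,0,0],[0,0,-0.143],0.6],[[0,0,0],[0,0,-0.143],0.6],[[0,0,0],[0,0,-0.143],0.6],[[0,0,0],[0,0,-0.143],0.6],[[0,0,0],[0,0,-0.143],0.6],[[0,0,0],[0,0,-0.143],0.6],[[0,0,0],[0,0,-0.143],0.6]]'
python3 -m inch '[[[0,0,0],[0,0,-0.143],0.6],[[0,0,0],[0,0,-0.143],0.6],[[0,0,0],[0,0,-0.143],0.6]]'
python3 -m inch '[[[-0.0291,0.0241,0],[0,0,0],0.6],[[-0.0291,0.0241,0],[0,0,0],0.6],[[-0.0291,0.0241,0],[0,0,0],0.6],[[-0.0291,0.0241,0],[0,0,0],0.6],[[-0.0291,0.0241,0],[0,0,0],0.6],[[-0.0291,0.0241,0],[0,0,0],0.6],[[-0.0291,0.0241,0],[0,0,0],0.6],[[-0.0291,0.0241,0],[0,0,0],0.6]]'
python3 -m inch '[[[0,0,0],[0,0,0],0.6]]'
python3 - <<'E'
from h import *
to(.5903,.0345,.072,73.2)
E
```

```text
time: 23.05
tool_pos: [0.4685, 0.3108, 0.1527]
tool_rot: [-0.0, 0.91, 0.415, -0.0]
contact_force: [0.1, 0.4, 0.3]
gripper_width: 0.603
grasp_force: 0.0
time: 23.35
tool_pos: [0.4686, 0.3107, 0.1527]
tool_rot: [-0.0, 0.801, 0.599, -0.0]
contact_force: [-0.4, 1.1, 0.7]
gripper_width: 0.601
grasp_force: 0.0
time: 24.15
tool_pos: [0.5866, 0.0309, 0.1527]
tool_rot: [-0.0, 0.802, 0.597, -0.0]
contact_force: [1.1, 1.1, -1.0]
gripper_width: 0.604
grasp_force: 0.0
time: 24.25
tool_pos: [0.5875, 0.0287, 0.1529]
tool_rot: [0.0, 0.804, 0.595, -0.0]
contact_force: [-0.2, 0.6, -0.0]
gripper_width: 0.599
grasp_force: 0.0
t 24.25 pos [0.5875 0.0287 0.1529] yaw 73.0 tilt [-0.001  0.    -1.   ] F [-0.2  0.6 -0. ] w 0.599 gf 0.0 q [-0.08  0.02  1.77 -0.    1.36  0.22]
turn tz first (rad): -0.003  then shift at new yaw: [0.0064 0.001  0.0809]
```

```bash
python3 -m inch '[[[0.006,0.001,0.03],[0,0,0],0.6],[[0,0,0.026],[0,0,0],0.6],[[0,0,0.017],[0,0,0],0.6],[[0,0,0.006],[0,0,0],0.6],[[0,0,0.001],[0,0,0],0.6],[[0,0,0],[0,0,0],0.6]]'
python3 -m inch '[[[0,0,0],[0,0,0],0],[[0,0,0],[0,0,0],0],[[0,0,0],[0,0,0],0],[[0,0,0],[0,0,0],0],[[0,0,0],[0,0,0],0],[[0,0,0],[0,0,0],0]]'
python3 -m inch '[[[0,0,-0.006],[0,0,0],0],[[0,0,-0.015],[0,0,0],0],[[0,0,-0.03],[0,0,0],0],[[0,0,-0.03],[0,0,0],0],[[0,0,0],[0,0,0],0]]'
python3 - <<'E'
from h import *
to(.542,.3628,.008,73.2)
E
```

```text
time: 24.85
tool_pos: [0.5898, 0.038, 0.0746]
tool_rot: [0.0, 0.802, 0.597, 0.001]
contact_force: [-0.9, -0.9, -0.4]
gripper_width: 0.599
grasp_force: 0.0
time: 25.45
tool_pos: [0.59, 0.0378, 0.0745]
tool_rot: [0.001, 0.802, 0.597, 0.001]
contact_force: [1.2, -0.6, 4.6]
gripper_width: 0.229
grasp_force: 58.8
time: 25.95
tool_pos: [0.5917, 0.0378, 0.1605]
tool_rot: [0.003, 0.802, 0.597, 0.003]
contact_force: [1.0, -0.3, 1.7]
gripper_width: 0.227
grasp_force: 59.5
t 25.95 pos [0.5917 0.0378 0.1605] yaw 73.28 tilt [ 0.002  0.008 -1.   ] F [ 1.  -0.3  1.7] w 0.227 gf 59.5 q [-0.06  0.02  1.75  0.    1.36  0.23]
turn tz first (rad): 0.001  then shift at new yaw: [ 0.2968 -0.1415  0.1525]
```

```bash
python3 -m inch '[[[0.0371,-0.0177,0],[0,0,0],0],[[0.0371,-0.0177,0],[0,0,0],0],[[0.0371,-0.0177,0],[0,0,0],0],[[0.0371,-0.0177,0],[0,0,0],0],[[0.0371,-0.0177,0],[0,0,0],0],[[0.0371,-0.0177,0],[0,0,0],0],[[0.0371,-0.0177,0],[0,0,0],0],[[0.0371,-0.0177,0],[0,0,0],0]]'
python3 -m inch '[[[0,0,0],[0,0,0],0]]'
python3 - <<'E'
from h import *
to(.542,.3628,.009,73.2)
a,d=save("top","pics/t6.png")
cv2.imwrite("pics/t6c.png",cv2.resize(a[120:320,140:420],None,fx=2,fy=2)[:,:,::-1])
E
```

```text
time: 26.75
tool_pos: [0.5375, 0.3641, 0.1536]
tool_rot: [-0.0, 0.802, 0.597, -0.001]
contact_force: [0.2, -0.3, -0.1]
gripper_width: 0.231
grasp_force: 59.5
time: 26.85
tool_pos: [0.5367, 0.3667, 0.1536]
tool_rot: [-0.001, 0.801, 0.599, -0.001]
contact_force: [-0.4, -1.3, -1.1]
gripper_width: 0.231
grasp_force: 59.5
t 26.85 pos [0.5367 0.3667 0.1536] yaw 73.56 tilt [-0.    -0.003 -1.   ] F [-0.4 -1.3 -1.1] w 0.231 gf 59.5 q [0.48 0.16 1.61 0.   1.37 0.77]
turn tz first (rad): 0.006  then shift at new yaw: [-0.0022  0.0062  0.1446]
```

View pics/t6c.png

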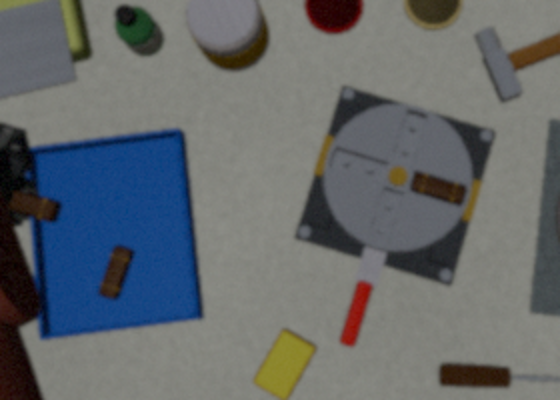

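The crop shows the first toggle flat in the tray at (117,272), the held one at (35,205), and the last in the -y nest at (438,187). The tray hasn't moved.

```bash
python3 -m inch '[[[-0.0022,0.0062,0.035],[0,0,0],0],[[0,0,0.04],[0,0,0],0],[[0,0,0.035],[0,0,0],0],[[0,0,0.02],[0,0,0],0],[[0,0,0.01],[0,0,0],0],[[0,0,0.003],[0,0,0],0],[[0,0,0.0015],[0,0,0],0],[[0,0,0],[0,0,0],0]]'
python3 - <<'E'
from h import *
to(.542,.3628,.0085,73.2)
E
```

```text
time: 27.7
tool_pos: [0.5453, 0.3592, 0.0117]
tool_rot: [0.0, 0.803, 0.597, 0.001]
contact_force: [0.3, 0.4, -0.6]
gripper_width: 0.231
grasp_force: 59.5
t 27.7 pos [0.5453 0.3592 0.0117] yaw 73.26 tilt [ 0.002  0.002 -1.   ] F [ 0.3  0.4 -0.6] w 0.231 gf 59.5 q [ 0.47  0.32  1.68 -0.    1.14  0.76]
turn tz first (rad): 0.001  then shift at new yaw: [ 0.0024 -0.0042  0.0032]
```

```bash
python3 -m inch '[[[0,0,0.0015],[0,0,0],0],[[0,0,0.0015],[0,0,0],0],[[0,0,0],[0,0,0],0]]'
python3 -m inch '[[[0,0,0],[0,0,0],0.42],[[0,0,0],[0,0,0],0.42],[[0,0,0],[0,0,0],0.42],[[0,0,-0.02],[0,0,0],0.42],[[0,0,-0.04],[0,0,0],0.42],[[0,0,-0.045],[0,0,0],0.42],[[0,0,-0.04],[0,0,0],0.42],[[0,0,0],[0,0,0],0.5]]'
python3 - <<'E'
from h import *
to(.5637,-.0535,.074,73.2)
E
```

```text
time: 28.0
tool_pos: [0.5455, 0.3596, 0.0097]
tool_rot: [0.0, 0.802, 0.597, 0.001]
contact_force: [-2.0, -1.9, 7.5]
gripper_width: 0.225
grasp_force: 60.4
time: 28.8
tool_pos: [0.5482, 0.3611, 0.1607]
tool_rot: [0.001, 0.802, 0.597, 0.007]
contact_force: [0.4, 1.1, 0.4]
gripper_width: 0.497
grasp_force: 0.0
t 28.8 pos [0.5482 0.3611 0.1607] yaw 73.28 tilt [ 0.009  0.01  -1.   ] F [0.4 1.1 0.4] w 0.497 gf 0.0 q [0.47 0.16 1.6  0.   1.37 0.76]
turn tz first (rad): 0.001  then shift at new yaw: [-0.3924  0.1347  0.0867]
```

```bash
python3 -m inch '[[[-0.0392,0.0135,0],[0,0,0],0.6],[[-0.0392,0.0135,0],[0,0,0],0.6],[[-0.0392,0.0135,0],[0,0,0],0.6],[[-0.0392,0.0135,0],[0,0,0],0.6],[[-0.0392,0.0135,0],[0,0,0],0.6],[[-0.0392,0.0135,0],[0,0,0],0.6],[[-0.0392,0.0135,0],[0,0,0],0.6],[[-0.0392,0.0135,0],[0,0,0],0.6]]'
python3 -m inch '[[[-0.0392,0.0135,0],[0,0,0],0.6],[[-0.0392,0.0135,0],[0,0,0],0.6],[[0,0,0],[0,0,0],0.6],[[0,0,0],[0,0,0],0.6]]'
python3 - <<'E'
from h import *
to(.5637,-.0535,.074,73.2)
E
```

```text
time: 29.6
tool_pos: [0.5568, 0.026, 0.1512]
tool_rot: [-0.0, 0.802, 0.597, -0.0]
contact_force: [0.9, -0.6, -0.5]
gripper_width: 0.598
grasp_force: 0.0
time: 30.0
tool_pos: [0.5602, -0.0558, 0.1512]
tool_rot: [-0.001, 0.803, 0.596, -0.0]
contact_force: [-0.7, 0.3, 0.1]
gripper_width: 0.603
grasp_force: 0.0
t 30.0 pos [ 0.5602 -0.0558  0.1512] yaw 73.16 tilt [ 0.    -0.002 -1.   ] F [-0.7  0.3  0.1] w 0.603 gf 0.0 q [-0.23 -0.04  1.83  0.    1.36  0.06]
turn tz first (rad): -0.001  then shift at new yaw: [0.0032 0.0027 0.0772]
```

```bash
python3 -m inch '[[[0.0015,0.0027,0.03],[0,0,0],0.6],[[0,0,0.025],[0,0,0],0.6],[[0,0,0.015],[0,0,0],0.6],[[0,0,0.006],[0,0,0],0.6],[[0,0,0.001],[0,0,0],0.6],[[0,0,0],[0,0,0],0.6]]'
python3 -m inch '[[[0,0,0],[0,0,0],0],[[0,0,0],[0,0,0],0],[[0,0,0],[0,0,0],0],[[0,0,0],[0,0,0],0],[[0,0,0],[0,0,0],0],[[0,0,0],[0,0,0],0]]'
python3 -m inch '[[[0,0,-0.006],[0,0,0],0],[[0,0,-0.015],[0,0,0],0],[[0,0,-0.03],[0,0,0],0],[[0,0,-0.03],[0,0,0],0],[[0,0,0],[0,0,0],0]]'
python3 - <<'E'
from h import *
to(.549,.279,.009,73.2)
E
```

```text
time: 30.6
tool_pos: [0.5644, -0.0544, 0.0761]
tool_rot: [0.001, 0.802, 0.597, 0.001]
contact_force: [-0.1, 0.2, -0.1]
gripper_width: 0.599
grasp_force: 0.0
time: 31.2
tool_pos: [0.5645, -0.0548, 0.076]
tool_rot: [0.001, 0.802, 0.597, 0.001]
contact_force: [-0.4, 0.7, 5.0]
gripper_width: 0.228
grasp_force: 58.8
time: 31.7
tool_pos: [0.5665, -0.0553, 0.1621]
tool_rot: [0.003, 0.802, 0.597, 0.003]
contact_force: [-0.0, -0.6, 0.2]
gripper_width: 0.225
grasp_force: 59.4
t 31.7 pos [ 0.5665 -0.0553  0.1621] yaw 73.27 tilt [ 0.001  0.009 -1.   ] F [-0.  -0.6  0.2] w 0.225 gf 59.4 q [-0.23 -0.04  1.81 -0.    1.37  0.06]
turn tz first (rad): 0.001  then shift at new yaw: [ 0.3149 -0.1134  0.1531]
```

```bash
python3 -m inch '[[[0.0389,-0.0142,0],[0,0,0],0],[[0.0389,-0.0142,0],[0,0,0],0],[[0.0389,-0.0142,0],[0,0,0],0],[[0.0389,-0.0142,0],[0,0,0],0],[[0.0389,-0.0142,0],[0,0,0],0],[[0.0389,-0.0142,0],[0,0,0],0],[[0.0389,-0.0142,0],[0,0,0],0],[[0.0389,-0.0142,0],[0,0,0],0]]'
python3 -m inch '[[[0,0,0],[0,0,0],0],[[0,0,0],[0,0,0],0]]'
python3 - <<'E'
from h import *
to(.549,.275,.0115,73.2)
a,d=save("top","pics/t7.png")
cv2.imwrite("pics/t7c.png",cv2.resize(a[170:300,140:260],None,fx=3,fy=3)[:,:,::-1])
E
```

```text
time: 32.5
tool_pos: [0.5434, 0.2775, 0.1554]
tool_rot: [-0.0, 0.802, 0.597, -0.001]
contact_force: [-0.1, 0.9, 0.3]
gripper_width: 0.223
grasp_force: 59.4
time: 32.7
tool_pos: [0.5437, 0.2764, 0.1553]
tool_rot: [-0.0, 0.802, 0.597, -0.001]
contact_force: [0.3, 0.1, -0.6]
gripper_width: 0.225
grasp_force: 59.4
t 32.7 pos [0.5437 0.2764 0.1553] yaw 73.38 tilt [-0.002 -0.001 -1.   ] F [ 0.3  0.1 -0.6] w 0.225 gf 59.4 q [ 0.35  0.07  1.71 -0.    1.37  0.64]
turn tz first (rad): 0.003  then shift at new yaw: [0.0002 0.0055 0.1438]
```

View pics/t7c.png

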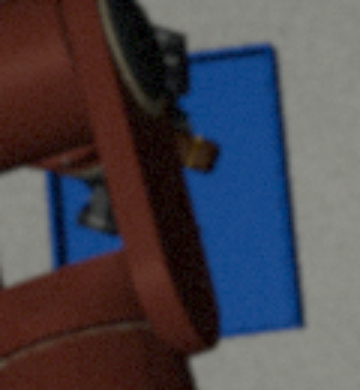

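The tray is in place (right corner at crop (273,48)); the held toggle shows at (200,152). I'll lower it.

```bash
python3 -m inch '[[[0,0.003,0.035],[0,0,0],0],[[0,0,0.04],[0,0,0],0],[[0,0,0.035],[0,0,0],0],[[0,0,0.02],[0,0,0],0],[[0,0,0.009],[0,0,0],0],[[0,0,0.003],[0,0,0],0],[[0,0,0.0015],[0,0,0],0],[[0,0,0],[0,0,0],0]]'
python3 -m inch '[[[0,0,0.0015],[0,0,0],0],[[0,0,0],[0,0,0],0]]'
```

```text
time: 33.55
tool_pos: [0.5486, 0.2753, 0.0142]
tool_rot: [0.0, 0.803, 0.597, 0.001]
contact_force: [-0.1, 0.6, -0.0]
gripper_width: 0.225
grasp_force: 59.4
time: 33.75
tool_pos: [0.548, 0.2755, 0.012]
tool_rot: [0.0, 0.802, 0.597, 0.001]
contact_force: [0.3, -0.2, 0.3]
gripper_width: 0.223
grasp_force: 59.6
```

```bash
python3 -m inch '[[[0,0,0.001],[0,0,0],0],[[0,0,0.001],[0,0,0],0],[[0,0,0],[0,0,0],0]]'
python3 -m inch '[[[0,0,0],[0,0,0],0.42],[[0,0,0],[0,0,0],0.42],[[0,0,0],[0,0,0],0.42],[[0,0,-0.02],[0,0,0],0.42],[[0,0,-0.04],[0,0,0],0.42],[[0,0,-0.045],[0,0,0],0.42],[[0,0,-0.04],[0,0,0],0.42],[[0,0,0],[0,0,0],0.5]]'
python3 -m inch '[[[0,0,0],[0,0,0.143],0.6],[[0,0,0],[0,0,0.143],0.6],[[0,0,0],[0,0,0.143],0.6],[[0,0,0],[0,0,0.143],0.6],[[0,0,0],[0,0,0.143],0.6],[[0,0,0],[0,0,0.143],0.6],[[0,0,0],[0,0,0.143],0.6],[[0,0,0],[0,0,0.143],0.6]]'
python3 -m inch '[[[0,0,0],[0,0,0.143],0.6],[[0,0,0],[0,0,0.143],0.6],[[0,0,0],[0,0,0.141],0.6]]'
python3 - <<'E'
from h import *
to(.430,.0355,.053,-16.8)
E
```

```text
time: 34.05
tool_pos: [0.548, 0.2756, 0.0118]
tool_rot: [0.0, 0.802, 0.597, 0.0]
contact_force: [-5.5, -1.9, 12.2]
gripper_width: 0.222
grasp_force: 61.3
time: 34.85
tool_pos: [0.5515, 0.2768, 0.1623]
tool_rot: [0.002, 0.802, 0.597, 0.006]
contact_force: [1.0, -0.2, 0.4]
gripper_width: 0.494
grasp_force: 0.0
time: 35.65
tool_pos: [0.5469, 0.2751, 0.1528]
tool_rot: [0.0, 0.998, 0.064, -0.001]
contact_force: [-0.5, 0.4, -0.1]
gripper_width: 0.602
grasp_force: 0.0
time: 35.95
tool_pos: [0.5469, 0.2751, 0.1528]
tool_rot: [0.0, 0.989, -0.148, -0.001]
contact_force: [0.5, -0.7, 0.3]
gripper_width: 0.602
grasp_force: 0.0
t 35.95 pos [0.5469 0.2751 0.1528] yaw -17.08 tilt [-0.001  0.001 -1.   ] F [ 0.5 -0.7  0.3] w 0.602 gf 0.0 q [0.34 0.07 1.71 0.   1.36 2.21]
turn tz first (rad): -0.005  then shift at new yaw: [-0.0426  0.2631  0.0998]
```

```bash
python3 -m inch '[[[-0.0061,0.0376,0],[0,0,0],0.6],[[-0.0061,0.0376,0],[0,0,0],0.6],[[-0.0061,0.0376,0],[0,0,0],0.6],[[-0.0061,0.0376,0],[0,0,0],0.6],[[-0.0061,0.0376,0],[0,0,0],0.6],[[-0.0061,0.0376,0],[0,0,0],0.6],[[-0.0061,0.0376,0],[0,0,0],0.6],[[0,0,0],[0,0,0],0.6]]'
python3 - <<'E'
from h import *
to(.430,.0355,.053,-16.8)
a,d=save("top","pics/t8.png")
cv2.imwrite("pics/t8c.png",cv2.resize(a[120:320,140:540],None,fx=2,fy=2)[:,:,::-1])
E
```

```text
time: 36.75
tool_pos: [0.429, 0.0329, 0.1529]
tool_rot: [0.001, 0.989, -0.148, -0.001]
contact_force: [0.6, -0.1, -0.1]
gripper_width: 0.602
grasp_force: 0.0
t 36.75 pos [0.429  0.0329 0.1529] yaw -17.0 tilt [-0.001  0.001 -1.   ] F [ 0.6 -0.1 -0.1] w 0.602 gf 0.0 q [-0.1  -0.39  2.12 -0.    1.42  1.77]
turn tz first (rad): -0.003  then shift at new yaw: [ 0.0002 -0.0028  0.0999]
```

View pics/t8c.png

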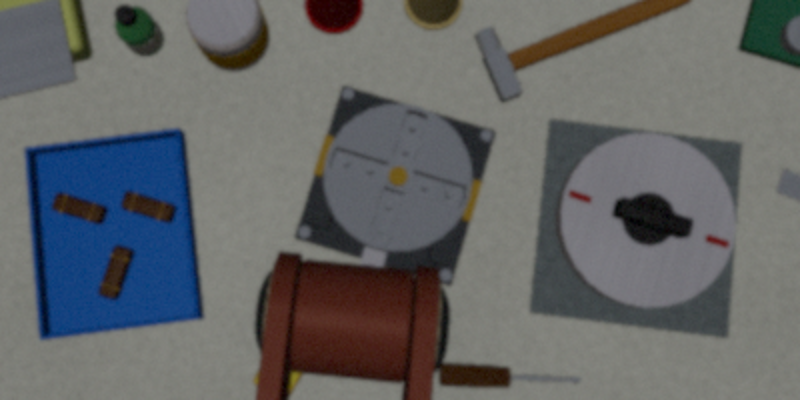

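All three toggles lie flat in the tray, at crop (80,208), (149,206) and (116,272). The cover is on the mat at (648,216). Now I'll push the knockout home.

```bash
python3 -m inch '[[[0,-0.0028,0.035],[0,0,0],0.6],[[0,0,0.035],[0,0,0],0.6],[[0,0,0.02],[0,0,0],0.6],[[0,0,0.01],[0,0,0],0.6],[[0,0,0],[0,0,0],0.6]]'
python3 -m inch '[[[0,0,0],[0,0,0],0],[[0,0,0],[0,0,0],0],[[0,0,0],[0,0,0],0],[[0,0,0],[0,0,0],0],[[0,0,0],[0,0,0],0]]'
python3 -m inch '[[[0,0,0.003],[0,0,0],0],[[0,0,0.003],[0,0,0],0],[[0,0,0.003],[0,0,0],0],[[0,0,0.003],[0,0,0],0],[[0,0,0.003],[0,0,0],0],[[0,0,0.002],[0,0,0],0],[[0,0,0.001],[0,0,0],0],[[0,0,0],[0,0,0],0]]'
python3 - <<'E'
from h import *
to(.430,.0355,.035,-16.8)
E
```

```text
time: 37.3
tool_pos: [0.4304, 0.0389, 0.0524]
tool_rot: [-0.0, 0.989, -0.145, -0.002]
contact_force: [-0.4, 0.1, -0.3]
gripper_width: 0.601
grasp_force: 0.0
time: 37.8
tool_pos: [0.4315, 0.0341, 0.0557]
tool_rot: [0.005, 0.989, -0.145, 0.0]
contact_force: [-5.4, -15.9, 3.7]
gripper_width: 0.186
grasp_force: 61.8
time: 38.6
tool_pos: [0.4315, 0.0342, 0.0401]
tool_rot: [0.005, 0.989, -0.145, -0.001]
contact_force: [-16.5, -15.7, 21.3]
gripper_width: 0.195
grasp_force: 64.2
t 38.6 pos [0.4315 0.0342 0.0401] yaw -16.64 tilt [-0.001  0.01  -1.   ] F [-16.5 -15.7  21.3] w 0.195 gf 64.2 q [-0.09 -0.23  2.2  -0.01  1.18  1.78]
turn tz first (rad): 0.003  then shift at new yaw: [-0.0018 -0.0008  0.0051]
```

```bash
python3 -m inch '[[[0,0.001,0.001],[0,0,0],0],[[0,0.001,0.0005],[0,0,0],0],[[0,0,0],[0,0,0],0]]'
python3 -m inch '[[[0,0,0],[0,0,0],0.6],[[0,0,0],[0,0,0],0.6],[[0,0,0],[0,0,0],0.6],[[0,0,0],[0,0,0],0.6],[[0,0,0],[0,0,0],0.6]]'
python3 -m inch '[[[0,0,-0.03],[0,0,0],0.6],[[0,0,-0.04],[0,0,0],0.6],[[0,0,-0.03],[0,0,0],0.6],[[0,0,0],[0,0,0],0.6]]'
python3 - <<'E'
from h import *
a,d=manip.grab_frame("scene"); hsv=cv2.cvtColor(a,cv2.COLOR_RGB2HSV); W=cloud("scene",d); x,y,z=W[...,0],W[...,1],W[...,2]
red=((hsv[...,0]<8)|(hsv[...,0]>172))&(hsv[...,1]>130)&(z>.03)&(z<.095)&(x<.5)&(x>.36)&(abs(y)<.1)
print("red",red.sum(),np.median(z[red]),np.percentile(z[red],90),"(home was .06365, max .068)",cv2.minAreaRect(np.c_[x[red],y[red]].astype(np.float32)))
a,d=manip.grab_frame("top"); W=cloud("top",d); x,y,z=W[...,0],W[...,1],W[...,2]
m=(np.hypot(x-.535,y+.296)<.08)&(z>.05)&(z<.08); r=cv2.minAreaRect(np.c_[x[m],y[m]].astype(np.float32)); print("bar",m.sum(),r)
to(.535,-.296,.0323,72)
E
```

```text
time: 38.9
tool_pos: [0.4315, 0.0341, 0.04]
tool_rot: [0.003, 0.989, -0.145, -0.001]
contact_force: [-20.3, -8.1, 30.7]
gripper_width: 0.192
grasp_force: 65.3
time: 39.4
tool_pos: [0.4308, 0.0364, 0.0344]
tool_rot: [-0.0, 0.989, -0.146, -0.0]
contact_force: [-0.3, -0.3, 0.3]
gripper_width: 0.602
grasp_force: 0.0
time: 39.8
tool_pos: [0.4343, 0.0361, 0.1399]
tool_rot: [-0.0, 0.989, -0.145, 0.005]
contact_force: [-0.4, 0.7, -0.1]
gripper_width: 0.603
grasp_force: 0.0
red 94 0.06451514693457117 0.06668594955434519 (home was .06365, max .068) ((0.4307432472705841, 0.03622335195541382), (0.013676825910806656, 0.06380881369113922), 72.8320083618164)
bar 403 ((0.5351976156234741, -0.29435092210769653), (0.08403453230857849, 0.02269727736711502), 71.18385314941406)
t 39.9 pos [0.4313 0.0363 0.1351] yaw -16.74 tilt [ 0.001 -0.    -1.   ] F [ 0.1 -0.1 -0.7] w 0.598 gf 0.0 q [-0.09 -0.37  2.13  0.    1.38  1.77]
turn tz first (rad): -1.549  then shift at new yaw: [-0.284   0.2013  0.1028]
```

The knockout is home: it didn't yield under 30 N and the handle is at its original height. Now I'll fetch the cover.

```bash
python3 -m inch '[[[0,0,0],[0,0,-0.141],0.6],[[0,0,0],[0,0,-0.141],0.6],[[0,0,0],[0,0,-0.141],0.6],[[0,0,0],[0,0,-0.141],0.6],[[0,0,0],[0,0,-0.141],0.6],[[0,0,0],[0,0,-0.141],0.6],[[0,0,0],[0,0,-0.141],0.6],[[0,0,0],[0,0,-0.141],0.6]]'
python3 -m inch '[[[0,0,0],[0,0,-0.141],0.6],[[0,0,0],[0,0,-0.141],0.6],[[0,0,0],[0,0,-0.141],0.6]]'
python3 -m inch '[[[-0.0355,0.0252,0],[0,0,0],0.6],[[-0.0355,0.0252,0],[0,0,0],0.6],[[-0.0355,0.0252,0],[0,0,0],0.6],[[-0.0355,0.0252,0],[0,0,0],0.6],[[-0.0355,0.0252,0],[0,0,0],0.6],[[-0.0355,0.0252,0],[0,0,0],0.6],[[-0.0355,0.0252,0],[0,0,0],0.6],[[-0.0355,0.0252,0],[0,0,0],0.6]]'
python3 -m inch '[[[0,0,0],[0,0,0],0.6]]'
python3 - <<'E'
from h import *
a,d=manip.grab_frame("scene"); W=cloud("scene",d); x,y,z=W[...,0],W[...,1],W[...,2]
m=(np.hypot(x-.535,y+.296)<.08)&(z>.05)&(z<.08); r=cv2.minAreaRect(np.c_[x[m],y[m]].astype(np.float32)); print("bar",m.sum(),r)
to(.535,-.296,.0335,72)
E
```

```text
time: 40.7
tool_pos: [0.4294, 0.0364, 0.1321]
tool_rot: [-0.001, 0.913, 0.408, -0.002]
contact_force: [0.0, -1.3, 0.5]
gripper_width: 0.601
grasp_force: 0.0
time: 41.0
tool_pos: [0.4294, 0.0364, 0.1321]
tool_rot: [-0.001, 0.807, 0.591, -0.002]
contact_force: [-0.0, 0.5, 0.2]
gripper_width: 0.597
grasp_force: 0.0
time: 41.8
tool_pos: [0.5346, -0.2969, 0.1316]
tool_rot: [-0.002, 0.808, 0.589, -0.001]
contact_force: [0.4, 0.5, 0.2]
gripper_width: 0.599
grasp_force: 0.0
time: 41.9
tool_pos: [0.535, -0.2996, 0.1316]
tool_rot: [-0.001, 0.81, 0.587, -0.001]
contact_force: [0.6, 0.7, 1.4]
gripper_width: 0.596
grasp_force: 0.0
bar 373 ((0.5378122329711914, -0.2932067811489105), (0.0834590494632721, 0.0250284131616354), 73.30421447753906)
t 41.95 pos [ 0.5346 -0.2972  0.1316] yaw 71.96 tilt [ 0.001 -0.004 -1.   ] F [ 0.3 -0.  -0.2] w 0.603 gf 0.0 q [-0.63  0.09  1.72  0.    1.33 -0.31]
turn tz first (rad): -0.001  then shift at new yaw: [0.0013 0.     0.0981]
```

```bash
python3 -m inch '[[[0.0015,0,0.035],[0,0,0],0.6],[[0,0,0.03],[0,0,0],0.6],[[0,0,0.02],[0,0,0],0.6],[[0,0,0.009],[0,0,0],0.6],[[0,0,0.003],[0,0,0],0.6],[[0,0,0],[0,0,0],0.6]]'
python3 -m inch '[[[0,0,0],[0,0,0],0],[[0,0,0],[0,0,0],0],[[0,0,0],[0,0,0],0],[[0,0,0],[0,0,0],0],[[0,0,0],[0,0,0],0],[[0,0,0],[0,0,0],0]]'
python3 -m inch '[[[0,0,-0.005],[0,0,0],0],[[0,0,-0.01],[0,0,0],0],[[0,0,-0.025],[0,0,0],0],[[0,0,-0.04],[0,0,0],0],[[0,0,-0.04],[0,0,0],0],[[0,0,0],[0,0,0],0]]'
python3 - <<'E'
from h import *
to(.577,-.0095,.11,73.2)
E
```

```text
time: 42.55
tool_pos: [0.536, -0.294, 0.0376]
tool_rot: [-0.0, 0.808, 0.589, -0.0]
contact_force: [-0.0, 0.4, -0.2]
gripper_width: 0.599
grasp_force: 0.0
time: 43.15
tool_pos: [0.5368, -0.295, 0.0394]
tool_rot: [0.001, 0.808, 0.589, 0.0]
contact_force: [-1.9, 1.1, 6.2]
gripper_width: 0.238
grasp_force: 63.8
time: 43.75
tool_pos: [0.5395, -0.2969, 0.1653]
tool_rot: [0.006, 0.808, 0.589, 0.002]
contact_force: [1.5, 0.3, -5.0]
gripper_width: 0.239
grasp_force: 62.2
t 43.75 pos [ 0.5395 -0.2969  0.1653] yaw 72.13 tilt [-0.004  0.013 -1.   ] F [ 1.5  0.3 -5. ] w 0.239 gf 62.2 q [-0.62  0.06  1.7   0.    1.37 -0.31]
turn tz first (rad): -0.019  then shift at new yaw: [ 0.286  -0.0472  0.0553]
```

```bash
python3 -m inch '[[[0.0358,-0.0059,0],[0,0,-0.019],0],[[0.0358,-0.0059,0],[0,0,0],0],[[0.0358,-0.0059,0],[0,0,0],0],[[0.0358,-0.0059,0],[0,0,0],0],[[0.0358,-0.0059,0],[0,0,0],0],[[0.0358,-0.0059,0],[0,0,0],0],[[0.0358,-0.0059,0],[0,0,0],0],[[0.0358,-0.0059,0],[0,0,0],0]]'
python3 -m inch '[[[0,0,0],[0,0,0],0],[[0,0,0],[0,0,0],0]]'
python3 - <<'E'
from h import *
a,d=manip.grab_frame("scene"); W=cloud("scene",d); x,y,z=W[...,0],W[...,1],W[...,2]
m=(np.hypot(x-.577,y+.01)<.13)&(z>.1)
h=np.histogram(z[m],np.arange(.1,.2,.004)); print(h[0],h[1][h[0].argmax()])
z0=h[1][h[0].argmax()]; m=m&(abs(z-z0-.002)<.007); P=np.c_[x[m],y[m]].astype(np.float32); print(cv2.minEnclosingCircle(P), np.median(z[m]))
to(.577,-.0095,.1,73.2)
E
```

```text
time: 44.55
tool_pos: [0.5727, -0.0051, 0.1548]
tool_rot: [-0.001, 0.803, 0.596, -0.001]
contact_force: [0.2, -0.6, -7.7]
gripper_width: 0.241
grasp_force: 62.1
time: 44.75
tool_pos: [0.5729, -0.0059, 0.1552]
tool_rot: [-0.001, 0.802, 0.597, -0.002]
contact_force: [-0.5, -0.1, -6.9]
gripper_width: 0.242
grasp_force: 62.1
[   0    0    0    0   30   70   79   79   82   70   87  274 2492  993
   66   27   31   35   39   97  100   13    7    1] 0.14800000000000005
((0.5742671489715576, -0.005055807530879974), 0.10239063948392868) 0.1508219819527066
t 44.8 pos [ 0.5731 -0.0067  0.1555] yaw 73.24 tilt [-0.001 -0.003 -1.   ] F [ 0.6 -0.9 -6.9] w 0.239 gf 62.1 q [-0.14 -0.02  1.8  -0.    1.37  0.15]
turn tz first (rad): 0.001  then shift at new yaw: [-0.0015  0.0046  0.0555]
```

```bash
python3 -m inch '[[[-0.001,0.0046,0],[0,0,0],0],[[0,0,0.02],[0,0,0],0],[[0,0,0.015],[0,0,0],0],[[0,0,0.01],[0,0,0],0],[[0,0,0.005],[0,0,0],0],[[0,0,0],[0,0,0],0]]'
python3 - <<'E'
from h import *
to(.577,-.0095,.0944,73.2)
E
```

```text
time: 45.4
tool_pos: [0.5776, -0.0092, 0.1063]
tool_rot: [-0.001, 0.803, 0.596, -0.001]
contact_force: [-0.5, 0.4, -7.6]
gripper_width: 0.236
grasp_force: 62.1
t 45.4 pos [ 0.5776 -0.0092  0.1063] yaw 73.19 tilt [-0.    -0.002 -1.   ] F [-0.5  0.4 -7.6] w 0.236 gf 62.1 q [-0.14  0.04  1.82 -0.    1.28  0.15]
turn tz first (rad): -0.0  then shift at new yaw: [-0.0005 -0.0005  0.0119]
```

```bash
python3 -m inch '[[[-0.0005,-0.0005,0.006],[0,0,0],0],[[0,0,0.004],[0,0,0],0],[[0,0,0.002],[0,0,0],0],[[0,0,0],[0,0,0],0]]'
python3 -m inch '[[[0,0,0.002],[0,0,0],0],[[0,0,0.002],[0,0,0],0],[[0,0,0],[0,0,0],0]]'
python3 -m inch '[[[0,0,0.002],[0,0,0],0],[[0,0,0.002],[0,0,0],0],[[0,0,0],[0,0,0],0]]'
python3 - <<'E'
from h import *
to(.577,-.0095,.0854,73.2)
E
```

```text
time: 45.8
tool_pos: [0.5776, -0.0093, 0.0953]
tool_rot: [-0.0, 0.803, 0.596, -0.0]
contact_force: [-0.1, 0.1, -6.7]
gripper_width: 0.236
grasp_force: 62.1
time: 46.1
tool_pos: [0.5783, -0.0094, 0.093]
tool_rot: [0.0, 0.803, 0.596, 0.0]
contact_force: [-3.6, 0.3, 2.8]
gripper_width: 0.238
grasp_force: 63.2
time: 46.4
tool_pos: [0.5783, -0.0094, 0.0887]
tool_rot: [0.0, 0.803, 0.596, 0.0]
contact_force: [-4.4, 0.7, 7.3]
gripper_width: 0.236
grasp_force: 63.7
t 46.4 pos [ 0.5783 -0.0094  0.0887] yaw 73.22 tilt [ 0.     0.001 -1.   ] F [-4.4  0.7  7.3] w 0.236 gf 63.7 q [-0.14  0.06  1.83  0.    1.24  0.15]
turn tz first (rad): 0.0  then shift at new yaw: [-0.0005 -0.0013  0.0033]
```

```bash
python3 -m inch '[[[0,0,0.002],[0,0,0],0],[[0,0,0.0015],[0,0,0],0],[[0,0,0],[0,0,0],0]]'
python3 -m inch '[[[0,0,0.001],[0,0,0],0],[[0,0,0],[0,0,0],0]]'
```

```text
time: 46.7
tool_pos: [0.5784, -0.0094, 0.0859]
tool_rot: [0.0, 0.803, 0.596, 0.0]
contact_force: [-6.7, 1.0, 9.6]
gripper_width: 0.242
grasp_force: 64.1
time: 46.9
tool_pos: [0.5785, -0.0094, 0.0855]
tool_rot: [0.0, 0.803, 0.596, 0.0]
contact_force: [-7.8, 1.2, 10.6]
gripper_width: 0.238
grasp_force: 64.4
```

```bash
python3 -m inch '[[[0,0,0.0005],[0,0,0.14],0],[[0,0,0],[0,0,0.14],0],[[0,0,0],[0,0,0.14],0],[[0,0,0],[0,0,0.14],0],[[0,0,0],[0,0,0.14],0],[[0,0,0],[0,0,0.14],0],[[0,0,0],[0,0,0.14],0],[[0,0,0],[0,0,0],0]]'
python3 - <<'E'
from h import *
to(.577,-.0095,.0854,-16.8); print(st()[0]["ft_torque"])
E
```

```text
time: 47.7
tool_pos: [0.5811, -0.0104, 0.0862]
tool_rot: [0.002, 0.989, 0.147, 0.004]
contact_force: [-0.7, -1.0, 9.9]
gripper_width: 0.237
grasp_force: 64.1
t 47.7 pos [ 0.5811 -0.0104  0.0862] yaw 16.92 tilt [ 0.007  0.004 -1.   ] F [-0.7 -1.   9.9] w 0.237 gf 64.1 q [-0.15  0.07  1.83 -0.    1.23  1.13]
turn tz first (rad): 0.589  then shift at new yaw: [-0.0042  0.0003  0.0008]
[-0.19505788  0.27822666 -0.03663468]
```

```bash
python3 -m inch '[[[-0.003,-0.001,0.001],[0,0,0],0],[[0,0,0],[0,0,0.1],0],[[0,0,0],[0,0,0.1],0],[[0,0,0],[0,0,0.1],0],[[0,0,0],[0,0,0],0]]'
python3 - <<'E'
from h import *
to(.577,-.0095,.0854,-16.8); print(st()[0]["ft_torque"])
E
```

```text
time: 48.2
tool_pos: [0.5791, -0.0105, 0.086]
tool_rot: [0.001, 1.0, -0.002, 0.006]
contact_force: [1.0, -1.6, 9.9]
gripper_width: 0.237
grasp_force: 64.3
t 48.2 pos [ 0.5791 -0.0105  0.086 ] yaw -0.24 tilt [ 0.011  0.002 -1.   ] F [ 1.  -1.6  9.9] w 0.237 gf 64.3 q [-0.15  0.06  1.84 -0.    1.23  1.43]
turn tz first (rad): 0.289  then shift at new yaw: [-0.0023 -0.0004  0.0006]
[-0.21851291 -0.06040482 -0.07984532]
```

```bash
python3 -m inch '[[[-0.001,0,0.0005],[0,0,0.1],0],[[0,0,0],[0,0,0.1],0],[[0,0,0],[0,0,0.08],0],[[0,0,0],[0,0,0.03],0],[[0,0,0],[0,0,0],0]]'
python3 - <<'E'
from h import *
to(.577,-.0095,.0854,-16.8); print(st()[0]["ft_torque"])
E
```

```text
time: 48.7
tool_pos: [0.5781, -0.0106, 0.0858]
tool_rot: [0.001, 0.988, -0.156, 0.005]
contact_force: [0.7, -2.3, 10.7]
gripper_width: 0.243
grasp_force: 64.4
t 48.7 pos [ 0.5781 -0.0106  0.0858] yaw -17.92 tilt [ 0.011 -0.001 -1.   ] F [ 0.7 -2.3 10.7] w 0.243 gf 64.4 q [-0.15  0.06  1.84 -0.    1.23  1.74]
turn tz first (rad): -0.02  then shift at new yaw: [-0.0013 -0.0007  0.0004]
[-0.27959772  0.17415749 -0.09131421]
```

```bash
python3 -m inch '[[[0,0,-0.003],[0,0,0],0],[[0,0,-0.003],[0,0,0],0],[[0,0,-0.002],[0,0,0],0],[[0,0,0],[0,0,0],0]]'
python3 - <<'E'
from h import *
to(.577,-.0095,.0904,-16.8); print(st()[0]["ft_torque"])
E
```

```text
time: 49.1
tool_pos: [0.5776, -0.0105, 0.0904]
tool_rot: [0.0, 0.988, -0.156, 0.006]
contact_force: [8.5, -3.6, -4.1]
gripper_width: 0.238
grasp_force: 62.5
t 49.1 pos [ 0.5776 -0.0105  0.0904] yaw -17.9 tilt [ 0.011 -0.001 -1.   ] F [ 8.5 -3.6 -4.1] w 0.238 gf 62.5 q [-0.15  0.05  1.84 -0.    1.24  1.74]
turn tz first (rad): -0.019  then shift at new yaw: [-0.0008 -0.0008 -0.    ]
[-0.53578314 -1.41413975 -0.03196005]
```

The cover is held at exactly the locked height (rep 0.0904), with the pull resisted. I'll release, withdraw and check.

```bash
python3 -m inch '[[[0,0,0.001],[0,0,0],0],[[0,0,0],[0,0,0],0.6],[[0,0,0],[0,0,0],0.6],[[0,0,0],[0,0,0],0.6],[[0,0,0],[0,0,0],0.6],[[0,0,-0.03],[0,0,0],0.6],[[0,0,-0.04],[0,0,0],0.6],[[0,0,-0.04],[0,0,0],0.6]]'
python3 -m inch '[[[-0.04,0,-0.01],[0,0,0],0.6],[[-0.04,0,0],[0,0,0],0.6],[[-0.04,0,0],[0,0,0],0.6],[[-0.04,0,0],[0,0,0],0.6],[[0,0.04,0],[0,0,0],0.6],[[0,0.04,0],[0,0,0],0.6],[[0,0.04,0],[0,0,0],0.6],[[0,0.04,0],[0,0,0],0.6]]'
python3 -m inch '[[[0,0.04,0],[0,0,0],0.6],[[0,0.04,0],[0,0,0],0.6],[[0,0,0],[0,0,0],0.6],[[0,0,0],[0,0,0],0.6]]'
python3 - <<'E'
from h import *
im,d=save("top","pics/t9.png"); W=cloud("top",d); cv2.imwrite("pics/t9c.png",cv2.resize(im[120:320,140:420],None,fx=2,fy=2)[:,:,::-1])
x,y,z=W[...,0],W[...,1],W[...,2]; near=np.hypot(x-.577,y+.0095)<.07
m=near&(z>.105); print("bar",np.median(z[m]),cv2.minAreaRect(np.c_[x[m],y[m]].astype(np.float32)))
m=(np.hypot(x-.577,y+.0095)<.13)&(z>.07)&(z<.095); print("disc",np.median(z[m]),cv2.minEnclosingCircle(np.c_[x[m],y[m]].astype(np.float32)))
q=np.c_[x[m],y[m],np.ones(m.sum())]; print(np.linalg.lstsq(q,z[m],rcond=None)[0].round(4))
hsv=cv2.cvtColor(im,cv2.COLOR_RGB2HSV); red=((hsv[...,0]<8)|(hsv[...,0]>172))&(hsv[...,1]>130)&(z>.03)&(z<.095)&(x<.475)&(x>.36)&(abs(y)<.1); print("red",np.median(z[red]))
E
```

```text
time: 49.9
tool_pos: [0.5728, -0.0091, 0.1984]
tool_rot: [-0.0, 0.988, -0.155, -0.001]
contact_force: [1.6, 0.5, 0.2]
gripper_width: 0.598
grasp_force: 0.0
time: 50.7
tool_pos: [0.3715, -0.1134, 0.2082]
tool_rot: [0.0, 0.988, -0.155, 0.001]
contact_force: [0.9, 0.1, -0.3]
gripper_width: 0.6
grasp_force: 0.0
time: 51.1
tool_pos: [0.3473, -0.1889, 0.2079]
tool_rot: [-0.0, 0.988, -0.157, -0.0]
contact_force: [-0.4, -0.8, -1.1]
gripper_width: 0.597
grasp_force: 0.0
bar 0.11516112536126824 ((0.5767749547958374, -0.01003791019320488), (0.021756300702691078, 0.08350510895252228), 72.35929870605469)
disc 0.08565182237151064 ((0.5768575072288513, -0.010664086788892746), 0.10007882118225098)
[0.0004 0.0013 0.0855]
red 0.06326688117951934
```

View pics/t9c.png

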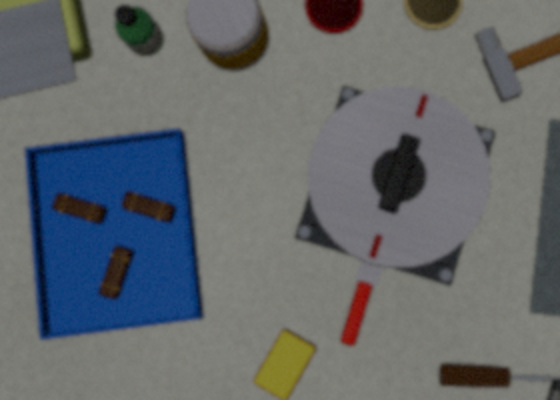

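The cover sits locked at (400,175), same height and place as at the start. The knockout handle is home, and three toggles lie in the tray at (80,208), (149,206) and (116,272).

```bash
python3 -c "
from plant import manip
print(manip.job_done())"
```

```text
the job is handed in; nothing more can be done
None
```

The job is handed in, with no verdict returned: all three toggles present lie flat in the tray, the knockout is home, and the cover is locked on the mould within about 1 mm and 1° of where it started.

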